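# Take a worn air blow-off tube out of service

## Task

Shut the toggle valve of the station with the red tube by swinging its lever right over; only then free the red tube by holding the black collet ring of its fitting pressed down while drawing the tube straight up and out. Drop the tube in the orange scrap tray, then take the yellow plug from its compartment in the grey parts bin and leave it stem-down in the open fitting, upright, with its head resting on the ring. Leave the station with the blue tube, the other parts in the bin and everything else on the bench as they are.

Things in the scene. Friction and masses are not known exactly. Their poses are not given: they have to be found in the camera images.
- station_a: air station with the RED tube, fixed. Base plate 90 (x) x 180 (y) x 12 mm, origin at the centre of its underside on the bench; yaw within 0.25 rad. At x 0, y -45 mm an upright brass push-fit fitting, 48 mm across, 30 to 65 mm high on an aluminium block 56 x 60 mm, the black collet ring above it. At x 0, y +55 mm a green valve housing, 70 x 50 mm, top 37 mm high, with the toggle lever
- station_a_port (a point): centre of the mouth of the red tube's fitting, in the plane of the released ring's upper face, 82 mm above the bench (fixed to the station, does not move with the ring). Same axes as the station
- ring_a (a joint): how far the collet ring is pressed down, m: 0 released, 0.010 at its stop. Spring: 2.7 N to start it, 7.2 N at the stop; it springs back when let go. Jaws inside stand over the tube's bead and lock it, it cannot be forced; they are clear of it while the ring is down 4 mm or more. The tube is free once it has risen 3 mm with the ring held down that far; after that the ring may rise
- ring_a_top (a point): centre of the upper face of the black collet ring: flat, 48 mm outside, 24 mm bore, 7 mm thick; 82 mm above the bench when released; moves with the ring. One gripper can do it: fingers astride the tube, fingertips pressing the ring down 7 mm or more, close on the tube without letting up, then lift: ring and tube rise together and the tube is free before the jaws close
- valve_a (a joint): toggle lever of the red tube's station, rad: 0 open (leaning 0.5 rad to station -x), 1.0 shut (leaning 0.5 rad to +x). Starts at 0 to 0.15; shut above 0.85. Stays where left; about 1 N at the tip swings it. It swings in the station's x-z plane at y = +55 mm about a pivot 34 mm above the bench; bar 10 mm thick, 70 mm from pivot to centre of end ball
- valve_a_tip (a point): centre of the black end ball (26 mm across) of that lever; about 95 mm above the bench when open or shut, 104 mm when upright
- tube_a_mid (a point): middle of the red rigid tube: 12 mm outside diameter, 90 mm long, 50 g, with a steel bead 20 mm across and 6 mm high at its foot. z along the tube. This point is 45 mm above the foot; the foot starts 30 mm above the bench, so the tube's top is 120 mm above the bench, 38 mm above the released ring
- scrap_tray: orange open scrap tray, fixed, 120 (x) x 200 (y) x 45 mm high, wall and floor 4 mm; origin at the centre of its underside on the bench
- parts_bin: grey parts bin, fixed, 100 (x) x 300 (y) x 20 mm high, walls, floor and dividers 4 mm; three compartments side by side along its y, with centres at y = -98, 0 and +98 mm. Origin at the centre of its underside. The plug, a brass coupling and a steel nut stand one to a compartment, in any order
- plug_mid (a point): yellow plug, standing stem-down in a compartment of the parts bin: 36 mm tall, stem 20 mm diameter, 16 mm long, head 34 mm diameter, 20 mm high, about 30 g. This point is on the axis, 18 mm above the foot (2 mm above the head's underside); foot starts 4 mm above the bench. z points from stem to head. Seated, it is 2 mm above station_a_port
- station_b: the other station, with the BLUE tube, built the same: to be left alone. Origin and axes as for the red one
- ring_b (a joint): collet ring of the blue tube's fitting, m pressed; leave it released
- valve_b (a joint): toggle lever of the blue tube's station, rad; leave it as it is
- tube_b_mid (a point): middle of the blue tube, same size as the red; leave it
- coupling: brass coupling in the parts bin, 24 mm across, 32 mm tall; origin at its foot; leave it
- hexnut: round steel nut in the parts bin, 30 mm across, 14 mm high; origin at its foot; leave it
- wheel: dark red-brown abrasive wheel lying on the bench, 170 mm across, 34 mm high; bystander
- carton: yellow carton, 80 x 110 x 70 mm; bystander
- oilcan: steel can, 48 mm across, 110 mm high; bystander
- wrench: wrench lying on the bench; bystander
Mind the look-alikes: they are no part of the job. What is shaped like the station_a but pink or turquoise is not meant.

How it is judged:
By the outcome, as a careful person would: the job done as asked, in the order asked, and still so for the second after the job is handed in, with the robot touching nothing.
It also fails if it takes over 64 s, if anything falls off the work surface, if the arm or the gripper's body presses on something with over 40 N, if the wrist force passes 120 N, or if a joint passes its speed limit or range.

## Robot

A 6-joint arm with a two-finger parallel gripper is mounted at the origin on the work surface. World frame = base frame: x ahead of the robot, y to its left, z up, the work surface at z = 0. Lengths are in mm, angles in rad, forces in N, time in s.
With the tool pointing down it reaches from about 275 to 750 mm from the base axis. Payload 10.2 kg.
Tool frame: the origin (TCP) lies midway between the tips of the shut fingers; the grasp point (between the pads) lies 19 mm behind it (ctrl.tcp_to_grasp is the z of the grasp point in the tool frame, in mm); z points along the fingers, y is the direction in which the jaws open and shut (so a half turn about z gives the same grasp; the last joint's range is limited). The gripper opens to 85 mm and grips with 20 to 120 N. Pads are 22 mm wide; open, the fingers measure 114 mm over their backs; the gripper's body (76 mm by 85 mm) begins 54 mm behind the grasp point. The pads swing forward as they close: fully open they stand 13 mm farther back than shut.
Start: joints at [-1.346, 0.313, 1.498, -0, 1.331, -0.223], TCP at [227.305, -473.248, 198.394] pointing down, gripper open.
Joint ranges: [-2.94, 2.94], [-0.97, 2.17], [0.19, 2.56], [-1.23, 4.37], [0.02, 3.11], [-2.88, 2.88]. Speed limits (rad/s): [2.39, 2.39, 3.01, 3.14, 3.14, 3.14].

## Interface

Orientations are given as a unit quaternion [w, x, y, z].
In Python, from rig import sensors, capture, order, ctrl gives the robot as it stands. The module is installed in compiled form; this text tells all that it offers.
- The arm moves only by the tool play_rows, never from a script. Its argument "deltas" is a list of rows, each a list of 7 numbers: the shift along the world's x, y, z in units of 40 mm (1.0 is 40 mm), then the turn, a rotation vector about the world's x, y, z in units of 6 degrees (1.0 is 6 degrees), then the opening, from -1 (shut) to 1 (fully open). A call has 1 to 8 rows; each row shifts and turns the commanded pose from where the row before left it; what a row does not reach is not made up. A row lasts 1/12 s, in which the tool goes at most 41.7 mm and 7.16 degrees, less where a joint would pass 70% of its speed; a pose out of reach is approached as far as the arm can. A call is refused whole if a number of a shift passes 1 or a number of a turn 1, either way. A call with a gripper value outside its range is refused whole. The fingers move at their own pace and stop on an object; "squeeze" is the grip in N (left out, the last holds). Time passes only in rows, so rows that do not move let the fingers close. It gives the time, the measured TCP pose, the force and the opening at its end, in the units of the state.
- sensors.sense(): the state, without advancing time (a new reading comes with each control period).
- capture(name): name is "scene" or "side" or "wrist"; returns a dict with "pixels" (480x640x3 uint8, red, green, blue), "z_map" (480x640 float32, mm along the optical axis (not along the pixel's ray), 0 where there is no reading), "fx", "fy", "cx", "cy" (pixels), "eye" and "rotation" of the camera in the world; the wrist camera has in their place "tool_from_camera" (4x4, takes a point from camera to tool coordinates, whose origin is the TCP and whose axes are the flange's). Camera axes: x right, y down, z forward; pixel columns grow to the right and rows downward; lengths in mm; the calibration is good to about 2 mm. The wrist camera is an equidistant fisheye: a pixel r from the principal point sees the ray r / f radians off the axis. A picture is of the moment at which its call begins: read the wrist's pose just before it.
- order.finish_job(): hands the job in, once; it reports no verdict.
The state is a dict: "time_s": time; "joints": joint angles; "dq": joint speeds; "tau": joint torques, N m; "eef_pos": TCP position; "ee_rot": TCP orientation; "force": force on the tool from outside, world axes, zero at the start; "wrist_torque": the same for the moment, N m; "grip_width": opening from 0.0 (shut) to 1.0 (fully open).
Only numpy, scipy, OpenCV 4.12 (cv2) and the standard library are available. Lean on these libraries where they do the work, as an engineer would, in place of code of your own. Each camera call takes 0.05 s, during which the arm holds its last target. There are 200 camera calls.

## Working session

There is one attempt and no reset: what is moved stays moved. The work goes in short steps, Python scripts to look and compute and a tool call to move; the robot and the scene stay as the last step left them, time stands still between calls to the robot, and variables do not carry over. Pictures are saved under pics/ and viewed, about 8 in all and at most 12, crops included, and the job is handed in when it is done.

Besides the shell and the picture viewer there is one more tool, called after "Request:" as name(argument=value, ...), one argument or row to a line, values as JSON. play_rows: Moves the arm, as the interface text tells. Its arguments: {"type":"object","properties":{"deltas":{"type":"array","items":{"type":"array","items":{"type":"number"}}},"squeeze":{"type":"number"}},"required":["deltas"]}

```bash
mkdir -p pics
cat > h.py <<'E'
import numpy as np, cv2
from rig import sensors, capture, order, ctrl
def save(n,im): cv2.imwrite('pics/'+n,cv2.cvtColor(im,cv2.COLOR_RGB2BGR))
def cloud(c):
    z=c['z_map'].astype(float); v,u=np.mgrid[:480,:640]
    p=np.stack([(u-c['cx'])/c['fx']*z,(v-c['cy'])/c['fy']*z,z],-1)
    w=p@np.array(c['rotation']).T+np.array(c['eye']); w[z==0]=np.nan
    return w
def plane(c,u,v,h):
    d=np.array(c['rotation'])@np.array([(u-c['cx'])/c['fx'],(v-c['cy'])/c['fy'],1]); e=np.array(c['eye'])
    return e+d*(h-e[2])/d[2]
E
python3 - <<'E'
from h import *
import pickle
S=capture('scene'); T=capture('side'); pickle.dump((S,T),open('c.pkl','wb'))
save('s1.png',S['pixels']); save('t1.png',T['pixels'])
for c in (S,T): print(c['fx'],c['cx'],c['cy'],np.round(c['eye']),np.round(c['rotation'],2).tolist())
print(sensors.sense(), ctrl.tcp_to_grasp)
E
```

```text
521.2071550381265 314.6968918397012 232.22460101909846 [1331. -193. 1064.] [-0.28, 0.7, 0.61, -0.23]
494.050353132232 315.38518481652676 241.02293559445798 [ -29.  761. 1053.] [0.1, -0.25, 0.89, -0.37]
{'time_s': 0.1, 'joints': array([-1.34640007e+00,  3.13376834e-01,  1.49836491e+00,  3.47059115e-05,
        1.33098512e+00, -2.23387955e-01]), 'dq': array([ 0.00070841, -0.00170581, -0.00222646, -0.00061764, -0.00071527,
        0.0008324 ]), 'tau': array([ 2.85364949e-03, -4.12903547e+01, -2.60142571e+01, -9.21524497e-05,
        3.06717106e-03,  1.93028740e-05]), 'eef_pos': array([ 227.25272968, -472.97553405,  197.89969809]), 'ee_rot': array([-5.67114704e-04,  9.75041447e-01,  2.22022195e-01,  1.65681126e-05]), 'force': array([ 0.19455911, -1.06772558, -0.36609704]), 'wrist_torque': array([0.02058787, 0.01406576, 0.00042558]), 'grip_width': 1.0025403142889404} -18.700000000000003
```

View pics/s1.png

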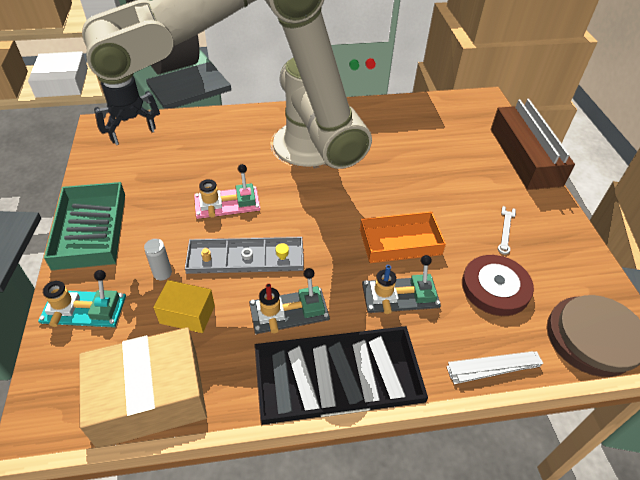

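View pics/t1.png

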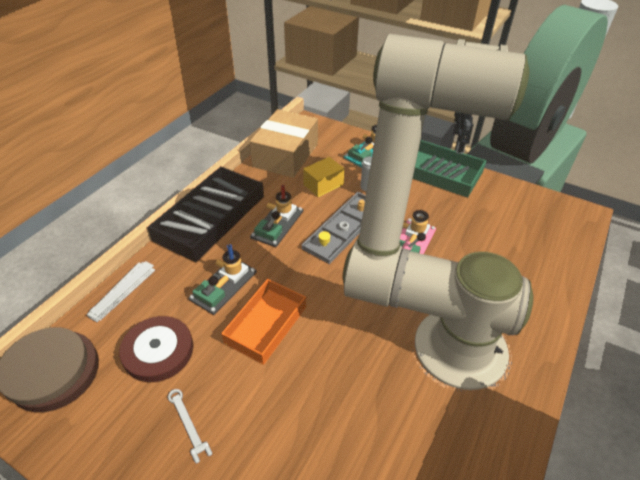

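The scene view shows the red-tube station at (287,302) with its red tube at (269,291), ball at (309,273) and yellow plug at (282,252). The tray is at (402,238). 
Look-alikes: blue station (400,285), pink (227,200) and turquoise (82,303), none with a red tube. The carton (185,305) is yellow too, while coupling (207,256) and nut (247,254) share the plug's bin. 
The side view shows the red tube at (283,190) and the plug at (324,239).

```bash
cat >> h.py <<'E'
def mask(c,lo,hi,box):
    h=cv2.cvtColor(c['pixels'],cv2.COLOR_RGB2HSV); m=cv2.inRange(h,lo,hi)
    k=np.zeros_like(m); x0,y0,x1,y1=box; k[y0:y1,x0:x1]=255; return m&k
def ray(c,u,v):
    d=np.array(c['rotation'])@np.array([(u-c['cx'])/c['fx'],(v-c['cy'])/c['fy'],1]); return np.array(c['eye']),d/np.linalg.norm(d)
def tri(rays):
    A=0;b=0
    for e,d in rays:
        P=np.eye(3)-np.outer(d,d); A=A+P; b=b+P@e
    p=np.linalg.solve(A,b); return p,[np.linalg.norm((np.eye(3)-np.outer(d,d))@(p-e)) for e,d in rays]
E
python3 - <<'E'
from h import *
import pickle
S,T=pickle.load(open('c.pkl','rb'))
defs={'redtube':((0,150,60),(6,255,255),(255,275,290,312),(270,178,300,215)),
'plug':((24,150,120),(34,255,255),(265,238,300,265),(312,228,335,250)),
'tray':((6,200,120),(14,255,255),(350,200,460,270),(215,270,315,365)),
'green':((60,80,20),(90,255,255),(290,280,340,325),(245,200,305,250)),
'ball':((0,0,0),(180,255,45),(300,262,318,279),(245,200,305,245)),}
for n,(lo,hi,bs,bt) in defs.items():
    rs=[]
    for nm,c,b in (('S',S,bs),('T',T,bt)):
        m=mask(c,lo,hi,b); w=cloud(c)[m>0]; v,u=np.nonzero(m)
        if len(u)==0: print(n,nm,'none'); continue
        print(n,nm,len(u),'uv',u.mean().round(1),v.mean().round(1),(u.min(),u.max(),v.min(),v.max()),'med',np.nanmedian(w,0).round(1),'p2',np.nanpercentile(w,3,0).round(),'p98',np.nanpercentile(w,97,0).round())
        rs.append(ray(c,u.mean(),v.mean()))
    if len(rs)==2: print('   tri',[np.round(x,1) for x in tri(rs)])
a=cv2.resize(S['pixels'][225:345,180:460],None,fx=2.85,fy=2.85,interpolation=cv2.INTER_CUBIC)
b=cv2.resize(T['pixels'][170:270,230:370],None,fx=2.5,fy=2.5,interpolation=cv2.INTER_CUBIC)
out=np.zeros((a.shape[0]+b.shape[0],800,3),np.uint8); out[:a.shape[0],:a.shape[1]]=a[:,:800]; out[a.shape[0]:,:b.shape[1]]=b
save('crop1.png',out)
E
```

```text
Traceback (most recent call last):
  File "h.py", line 7, in cloud
    w=p@np.array(c['rotation']).T+np.array(c['eye']); w[z==0]=np.nan
      ~^~~~~~~~~~~~~~~~~~~~~~~~~~
ValueError: matmul: Input operand 1 has a mismatch in its core dimension 0, with gufunc signature (n?,k),(k,m?)->(n?,m?) (size 4 is different from 3)
```

```bash
sed -i "s/np.array(c\['rotation'\])/R(c['rotation'])/" h.py
cat >> h.py <<'E'
from scipy.spatial.transform import Rotation
def R(q): return Rotation.from_quat(np.array(q)[[1,2,3,0]]).as_matrix()
E
cat > m.py <<'E'
from h import *
import pickle
S,T=pickle.load(open('c.pkl','rb'))
defs={'redtube':((0,150,60),(6,255,255),(255,275,290,312),(270,178,300,215)),
'plug':((24,150,120),(34,255,255),(265,238,300,265),(312,228,335,250)),
'tray':((6,200,120),(14,255,255),(350,200,460,270),(215,270,315,365)),
'green':((60,80,20),(90,255,255),(290,280,340,325),(245,200,305,250)),
'ball':((0,0,0),(180,255,45),(300,262,318,279),(245,200,305,245)),}
for n,(lo,hi,bs,bt) in defs.items():
    rs=[]
    for nm,c,b in (('S',S,bs),('T',T,bt)):
        m=mask(c,lo,hi,b); w=cloud(c)[m>0]; v,u=np.nonzero(m)
        if len(u)==0: print(n,nm,'none'); continue
        print(n,nm,len(u),'uv',u.mean().round(1),v.mean().round(1),(u.min(),u.max(),v.min(),v.max()),'med',np.nanmedian(w,0).round(1),'p2',np.nanpercentile(w,3,0).round(),'p98',np.nanpercentile(w,97,0).round())
        rs.append(ray(c,u.mean(),v.mean()))
    if len(rs)==2: print('   tri',[np.round(x,1) for x in tri(rs)])
a=cv2.resize(S['pixels'][225:345,180:460],None,fx=2.85,fy=2.85,interpolation=cv2.INTER_CUBIC)
b=cv2.resize(T['pixels'][170:270,230:370],None,fx=2.5,fy=2.5,interpolation=cv2.INTER_CUBIC)
out=np.zeros((a.shape[0]+b.shape[0],800,3),np.uint8); out[:a.shape[0],:a.shape[1]]=a[:,:800]; out[a.shape[0]:,:b.shape[1]]=b
save('crop1.png',out)
E
python3 m.py
```

```text
redtube S 66 uv 268.4 292.4 (np.int64(266), np.int64(271), np.int64(284), np.int64(299)) med [ 642.2 -178.9   97.1] p2 [ 627. -184.   72.] p98 [ 645. -172.  120.]
redtube T 31 uv 282.6 192.3 (np.int64(281), np.int64(284), np.int64(186), np.int64(198)) med [ 635.3 -171.1   98.4] p2 [ 633. -176.   80.] p98 [ 644. -168.  119.]
   tri [array([ 640.4, -177.9,   94.4]), array([1.1, 1.1])]
plug S 153 uv 281.8 250.7 (np.int64(276), np.int64(287), np.int64(244), np.int64(259)) med [ 474.  -132.9   37.5] p2 [ 451. -146.    8.] p98 [ 483. -119.   42.]
plug T 109 uv 324.3 237.4 (np.int64(319), np.int64(329), np.int64(231), np.int64(244)) med [ 464.5 -122.8   37.7] p2 [ 452. -146.   21.] p98 [ 481. -112.   42.]
   tri [array([ 467.9, -131.8,   30. ]), array([0.7, 0.7])]
tray S 2594 uv 399.0 235.9 (np.int64(360), np.int64(444), np.int64(212), np.int64(262)) med [425.9 184.6  14. ] p2 [393.  90.  -0.] p98 [513. 286.  44.]
tray T 817 uv 268.1 322.8 (np.int64(224), np.int64(304), np.int64(280), np.int64(362)) med [430.4 191.4  19.7] p2 [391.  97.   1.] p98 [510. 293.  45.]
   tri [array([443.9, 190.1,  13.1]), array([2.6, 2.6])]
green S 450 uv 311.4 303.5 (np.int64(299), np.int64(324), np.int64(286), np.int64(317)) med [647.8 -81.4  34.9] p2 [ 599. -103.   17.] p98 [665. -55.  40.]
green T 123 uv 272.7 230.8 (np.int64(257), np.int64(280), np.int64(221), np.int64(238)) med [605.5 -71.6  35.2] p2 [594. -95.  24.] p98 [657. -52.  40.]
   tri [array([624.4, -82.4,  15.3]), array([6., 6.])]
ball S 77 uv 308.5 272.9 (np.int64(304), np.int64(313), np.int64(268), np.int64(277)) med [604.3 -82.1 104.3] p2 [593. -92.  97.] p98 [611. -72. 111.]
ball T 122 uv 255.3 206.1 (np.int64(245), np.int64(284), np.int64(200), np.int64(217)) med [ 746.3 -134.5   30.4] p2 [ 594. -174.   10.] p98 [749. -67. 107.]
   tri [array([640.5, -70.5, 132.8]), array([19.8, 19.8])]
```

View pics/crop1.png

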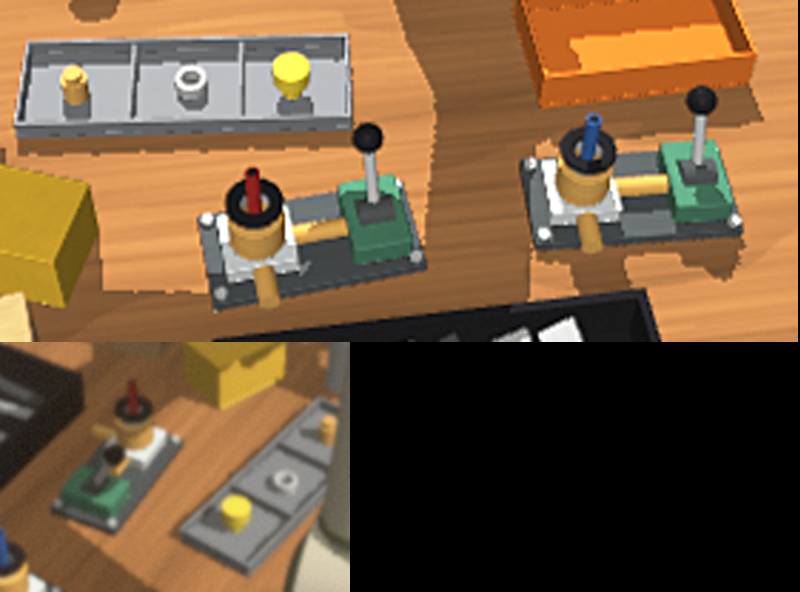

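The crop confirms the choice: the red tube is in the near-left dark-based station with a green housing, and the plug is in the bin's right compartment. The tube triangulates at about (640,-178), the plug at (468,-132). Next I'll measure yaw, ring and ball.

Run:
```python
from h import *
import pickle
S,T=pickle.load(open('c.pkl','rb'))
for nm,c in (('S',S),('T',T)):
    w=cloud(c); h=cv2.cvtColor(c['pixels'],cv2.COLOR_RGB2HSV)
    near=lambda x,y,r:np.hypot(w[...,0]-x,w[...,1]-y)<r
    dark=h[...,2]<60
    r=near(640,-178,40)&dark&(w[...,2]>76)&(w[...,2]<90); p=w[r]
    (cx,cy),rad=cv2.minEnclosingCircle(p[:,:2].astype(np.float32)); print(nm,'ring',len(p),p.mean(0).round(1),'circ',round(cx,1),round(cy,1),round(rad,1))
    g=near(632,-80,55)&(w[...,2]>33)&(w[...,2]<41)&cv2.inRange(h,(60,80,20),(90,255,255)).astype(bool); p=w[g]
    print('house',len(p),np.round(cv2.minAreaRect(p[:,:2].astype(np.float32))[0],1),cv2.minAreaRect(p[:,:2].astype(np.float32))[1:])
    b=near(600,-80,30)&dark&(w[...,2]>75); p=w[b]; 
    if len(p): 
        A=np.c_[2*p,np.ones(len(p))]; s=np.linalg.lstsq(A,(p**2).sum(1),rcond=None)[0]; print('ball',len(p),p.mean(0).round(1),'sph',s[:3].round(1))
    # base plate top z 12 and bin
    g=near(635,-135,130)&(w[...,2]>9)&(w[...,2]<15); p=w[g]; print('plate',len(p),[np.round(q,2) for q in cv2.minAreaRect(p[:,:2].astype(np.float32))[:2]],cv2.minAreaRect(p[:,:2].astype(np.float32))[2])
    g=(abs(w[...,0]-465)<80)&(abs(w[...,1]+230)<190)&(w[...,2]>17)&(w[...,2]<23)&(h[...,1]<60)
    p=w[g]; q=cv2.minAreaRect(p[:,:2].astype(np.float32)); print('bin',len(p),np.round(cv2.boxPoints(q)).tolist())
    y=cv2.inRange(h,(24,150,120),(34,255,255)).astype(bool)&near(467,-130,30)&(w[...,2]>37); p=w[y]; (cx,cy),rad=cv2.minEnclosingCircle(p[:,:2].astype(np.float32)); print('plugtop',len(p),np.median(p,0).round(1),round(cx,1),round(cy,1),round(rad,1))
    y=near(440,190,140)&(w[...,2]>42)&(w[...,2]<48)&cv2.inRange(h,(5,150,80),(16,255,255)).astype(bool); q=cv2.minAreaRect(w[y][:,:2].astype(np.float32)); print('tray',np.round(q[0]),np.round(cv2.boxPoints(q)).tolist())
s=sensors.sense(); print(R(s['ee_rot']).round(3).tolist())
```

```text
S ring 177 [ 641.6 -178.    80.5] circ 638.1 -179.0 23.5
house 308 [630.4 -79.3] ((71.15339660644531, 48.4979362487793), 5.186819076538086)
ball 81 [603.6 -82.3 103.9] sph [601.2 -81.8 100.7]
plate 841 [array([ 634.47, -133.91]), array([257.67, 179.28])] 5.436808109283447
bin 392 [[383.0, -412.0], [494.0, -419.0], [517.0, -82.0], [406.0, -74.0]]
plugtop 83 [ 467.1 -132.7   39.4] 467.6 -132.3 17.3
tray [453. 189.] [[389.0, 289.0], [393.0, 88.0], [516.0, 90.0], [513.0, 291.0]]
T ring 64 [ 637.4 -170.4   81.3] circ 639.3 -169.9 23.3
house 99 [626.9 -72.7] ((64.49510955810547, 47.01988983154297), 6.071446895599365)
ball 40 [598.2 -73.1 103.9] sph [599.5 -75.3  99.2]
plate 400 [array([ 629.23, -128.56]), array([248.02, 180.8 ])] 4.579719066619873
bin 241 [[388.0, -412.0], [490.0, -419.0], [515.0, -74.0], [413.0, -67.0]]
plugtop 64 [ 467.9 -127.4   38.9] 465.0 -128.5 18.4
tray [452. 193.] [[389.0, 294.0], [392.0, 91.0], [515.0, 93.0], [512.0, 295.0]]
[[0.901, 0.433, -0.0], [0.433, -0.901, 0.001], [0.0, -0.001, -1.0]]
```

Request:
play_rows(
  deltas=[
    [0.6,0.6,0.15,0,0,-0.45,-1],
    [0.6,0.6,0.15,0,0,-0.45,-1],
    [0.6,0.6,0.15,0,0,-0.45,-1],
    [0.6,0.6,0.15,0,0,-0.45,-1],
    [0.6,0.6,0.15,0,0,-0.45,-1],
    [0.6,0.6,0.15,0,0,-0.45,-1],
    [0.6,0.6,0.15,0,0,-0.45,-1],
    [0.6,0.6,0.15,0,0,-0.35,-1],
  ],
  squeeze=40,
)

```text
time_s: 0.77
eef_pos: [420.2, -279.7, 246.5]
ee_rot: [-0.0, 0.999, 0.039, -0.0]
force: [0.6, -0.6, 0.0]
grip_width: 0.001
```

Request:
play_rows(
  deltas=[
    [0.5,0.6,0,0,0,0,-1],
    [0.5,0.6,0,0,0,0,-1],
    [0.5,0.6,0,0,0,0,-1],
    [0.5,0.6,0,0,0,0,-1],
    [0.5,0.6,0,0,0,0,-1],
    [0.5,0.6,0,0,0,0,-1],
    [0,0,0,0,0,0,-1],
    [0,0,0,0,0,0,-1],
  ],
)

```text
time_s: 1.43
eef_pos: [539.6, -136.2, 245.8]
ee_rot: [-0.0, 0.999, 0.042, -0.001]
force: [0.8, -0.9, -0.0]
grip_width: 0.001
```

```bash
cat >> h.py <<'E'
def wrist():
    s=sensors.sense(); c=capture('wrist'); W=np.eye(4); W[:3,:3]=R(s['ee_rot']); W[:3,3]=s['eef_pos']
    c['M']=W@np.array(c['tool_from_camera']); return c
def wray(c,u,v):
    x,y=(u-c['cx'])/c['fx'],(v-c['cy'])/c['fy']; r=np.hypot(x,y)+1e-9
    d=np.array([x/r*np.sin(r),y/r*np.sin(r),np.cos(r)]); return c['M'][:3,3],c['M'][:3,:3]@d
def wplane(c,u,v,h):
    e,d=wray(c,u,v); return e+d*(h-e[2])/d[2]
def wpix(c,p):
    q=np.linalg.inv(c['M'])@np.r_[p,1]; r=np.hypot(q[0],q[1]); t=np.arctan2(r,q[2]); return c['cx']+c['fx']*t*q[0]/r, c['cy']+c['fy']*t*q[1]/r
def wcloud(c):
    v,u=np.mgrid[:480,:640]; x,y=(u-c['cx'])/c['fx'],(v-c['cy'])/c['fy']; r=np.hypot(x,y)+1e-9
    z=c['z_map'].astype(float); p=np.stack([x/r*np.tan(r)*z,y/r*np.tan(r)*z,z],-1)
    w=p@c['M'][:3,:3].T+c['M'][:3,3]; w[z==0]=np.nan; return w
E
python3 - <<'E'
from h import *
import pickle
c=wrist(); pickle.dump(c,open('w1.pkl','wb')); save('w1.png',c['pixels'])
s=sensors.sense(); print(s['time_s'],s['eef_pos'].round(1),s['force'].round(1),s['grip_width'],R(s['ee_rot']).round(3).tolist())
print(c['fx'],c['cx'],c['cy'],np.round(c['tool_from_camera'],3).tolist())
for n,p in dict(tube=(638.5,-178,120),ring=(638.5,-178,82),ball=(600,-82,98),house=(630,-79,37),plug=(467.5,-132,40)).items(): print(n,np.round(wpix(c,p)))
E
```

```text
1.4833 [ 539.1 -137.1  245.9] [-0.4 -0.2 -0.2] 0.0037898682052592563 [[0.997, 0.082, -0.001], [0.082, -0.997, 0.0], [-0.001, -0.0, -1.0]]
371.64829954431775 321.50836694953125 240.63162528687627 [[-0.0, -0.964, -0.264, 67.576], [1.0, -0.0, -0.001, -0.88], [0.001, -0.264, 0.964, -175.007], [0.0, 0.0, 0.0, 1.0]]
tube [385. 108.]
ring [378. 112.]
ball [266. 145.]
house [274. 115.]
plug [313. 271.]
```

View pics/w1.png

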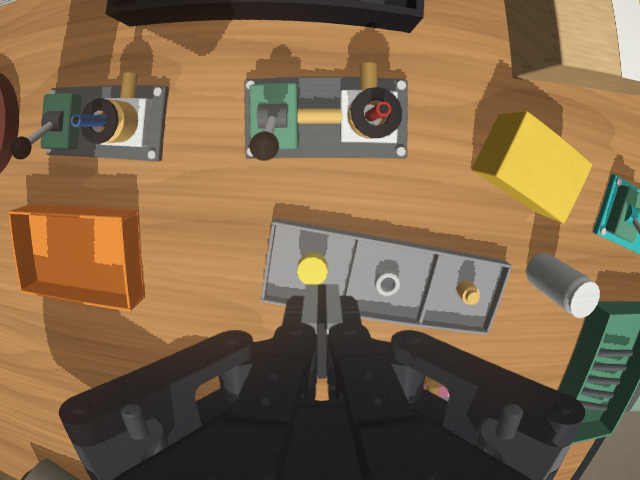

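Wrist view: red tube tip (384,107), ball (264,146) and plug (312,270) are all within 2 px of the projected estimates. Now the lever.

Request:
play_rows(
  deltas=[
    [0.04,0.27,-0.83,0,0,0,-1],
    [0.04,0.27,-0.83,0,0,0,-1],
    [0.04,0.27,-0.83,0,0,0,-1],
    [0.04,0.27,-0.83,0,0,0,-1],
    [0.04,0.27,-0.83,0,0,0,-1],
    [0,0,0,0,0,0,-1],
  ],
)

```text
time_s: 1.98
eef_pos: [543.5, -81.8, 74.8]
ee_rot: [-0.002, 0.999, 0.041, -0.005]
force: [-0.3, 0.2, -0.8]
grip_width: -0.002
```

Request:
play_rows(
  deltas=[
    [0.3,0.025,0,0,0,0,-1],
    [0.3,0.025,0,0,0,0,-1],
    [0.3,0.025,0,0,0,0,-1],
    [0.3,0.025,0,0,0,0,-1],
    [0.3,0.025,0,0,0,0,-1],
    [0.3,0.025,0,0,0,0,-1],
    [0.3,0.025,0,0,0,0,-1],
    [0,0,0,0,0,0,-1],
  ],
)

```text
time_s: 2.65
eef_pos: [632.9, -77.9, 82.4]
ee_rot: [0.001, 0.999, 0.04, 0.001]
force: [0.1, -0.0, -0.5]
grip_width: -0.002
```

Request:
play_rows(
  deltas=[
    [0.1,0.01,0,0,0,0,-1],
    [0.1,0.01,0,0,0,0,-1],
    [0.05,0,0,0,0,0,-1],
    [0,0,0,0,0,0,-1],
  ],
)

```text
time_s: 2.98
eef_pos: [641.4, -75.8, 80.7]
ee_rot: [0.0, 0.999, 0.041, 0.0]
force: [-0.2, 0.1, -0.2]
grip_width: 0.004
```

```bash
cat > lev.py <<'E'
from h import *
s=sensors.sense(); print(s['time_s'],s['eef_pos'].round(1),s['force'].round(1))
for nm in ('scene','side'):
    c=capture(nm); w=cloud(c); v=c['pixels'].max(2)
    b=(np.hypot(w[...,0]-650,w[...,1]+78)<55)&(v<60)&(w[...,2]>75)&(w[...,2]<125)&(w[...,0]>640); p=w[b]
    if len(p)>5: print(nm,len(p),np.median(p,0).round(1),np.nanmin(p,0).round(),np.nanmax(p,0).round())
E
python3 lev.py
```

```text
2.9833 [641.4 -75.8  80.7] [-0.2  0.1 -0.2]
```

Request:
play_rows(
  deltas=[
    [-0.6,-0.05,0,0,0,0,-1],
    [-0.6,-0.05,0.2,0,0,0,-1],
    [-0.6,-0.3,0.9,0,0,0,-1],
    [-0.2,-0.8,0.9,0,0,0,-1],
    [0,-0.8,0.9,0,0,0,-1],
    [0,-0.5,0.8,0,0,0,-1],
    [0,0,0,0,0,0,-1],
    [0,0,0,0,0,0,-1],
  ],
)

```text
time_s: 3.75
eef_pos: [564.4, -166.7, 217.2]
ee_rot: [0.001, 0.999, 0.04, 0.001]
force: [0.5, 0.4, -1.0]
grip_width: -0.002
```

```bash
python3 lev.py
python3 - <<'E'
from h import *
import pickle
c=wrist(); pickle.dump(c,open('w2.pkl','wb'))
S=capture('scene')
a=cv2.resize(c['pixels'][40:280,180:480],None,fx=1.6,fy=1.6,interpolation=cv2.INTER_CUBIC)
b=cv2.resize(S['pixels'][240:345,230:340],None,fx=2.8,fy=2.8,interpolation=cv2.INTER_CUBIC)
o=np.zeros((400,800,3),np.uint8); o[:384,:480]=a; o[:294,482:790]=b; save('lev.png',o)
for n,p in dict(tube=(638.5,-178,120),ring=(638.5,-178,82),ballshut=(663.5,-76,95)).items(): print(n,np.round(wpix(c,p)))
E
```

```text
3.75 [ 564.4 -166.7  217.2] [ 0.5  0.4 -1. ]
tube [350. 133.]
ring [346. 134.]
ballshut [222.  95.]
```

View pics/lev.png

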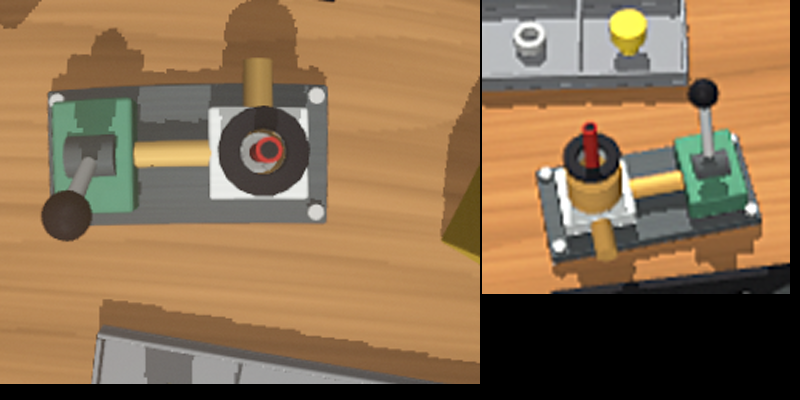

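Run:
```python
from h import *
import pickle
S,T=pickle.load(open('c.pkl','rb'))
w1,w2=[pickle.load(open(f'w{i}.pkl','rb')) for i in (1,2)]
def f(n,a,b):
    p,r=tri([wray(w1,*a),wray(w2,*b)]); print(n,p.round(1),np.round(r,1))
f('ball',(264,146),(221.3,174.4))
def blob(c,box,lo,hi):
    m=mask(c,lo,hi,box); n,l,st,ce=cv2.connectedComponentsWithStats(m); i=1+st[1:,4].argmax(); return ce[i],st[i]
for c,b in ((w1,(245,128,285,166)),(w2,(200,155,245,195))): print('ballblob',blob(c,b,(0,0,0),(180,255,75)))
for c,b in ((w1,(375,95,395,118)),(w2,(330,122,365,145))): print('red',blob(c,b,(0,150,60),(6,255,255)))
for c,b in ((w1,(345,85,405,145)),(w2,(310,105,380,165))): print('ring',blob(c,b,(0,0,0),(180,255,75)))
for c,b in ((w2,(200,155,245,195)),): 
    w=wcloud(c)[155:195,205:240].reshape(-1,3); print('depth',np.nanmedian(wcloud(c)[170:178,217:226].reshape(-1,3),0))
```

```text
ball [599.1 -79.5  95.7] [0.2 0.2]
ballblob (array([263.784 , 145.2832]), array([249, 132,  30,  28, 625], dtype=int32))
ballblob (array([221.38373752, 173.84022825]), array([207, 159,  30,  31, 701], dtype=int32))
red (array([381.55244755, 109.87412587]), array([375, 101,  16,  17, 143], dtype=int32))
red (array([346.7890625, 133.4296875]), array([338, 125,  19,  16, 128], dtype=int32))
ring (array([376.34681698, 111.09748011]), array([ 350,   85,   52,   53, 1508], dtype=int32))
ring (array([344.66926503, 133.83463252]), array([ 317,  106,   57,   56, 1796], dtype=int32))
depth [601.4224763  -82.59024441 108.58266043]
```

The lever is still open: the ball triangulates to (599,-80,96). I'll repeat the push and look partway through.

Request:
play_rows(
  deltas=[
    [-0.2,0.6,0,0,0,0,-1],
    [-0.2,0.6,-0.4,0,0,0,-1],
    [-0.1,0.5,-0.7,0,0,0,-1],
    [0,0.45,-0.8,0,0,0,-1],
    [0,0,-0.8,0,0,0,-1],
    [0,0,-0.75,0,0,0,-1],
    [0,0,0,0,0,0,-1],
    [0,0,0,0,0,0,-1],
  ],
)

```text
time_s: 4.62
eef_pos: [543.5, -78.9, 76.9]
ee_rot: [-0.001, 0.999, 0.041, -0.001]
force: [0.1, 0.4, 0.9]
grip_width: 0.003
```

Request:
play_rows(
  deltas=[
    [0.25,0.02,0,0,0,0,-1],
    [0.25,0.02,0,0,0,0,-1],
    [0.25,0.02,0,0,0,0,-1],
    [0.25,0.02,0,0,0,0,-1],
    [0.25,0.02,0,0,0,0,-1],
    [0,0,0,0,0,0,-1],
    [0,0,0,0,0,0,-1],
  ],
)

```text
time_s: 5.2
eef_pos: [594.8, -75.7, 79.2]
ee_rot: [0.0, 0.999, 0.041, 0.001]
force: [0.3, -0.7, -0.7]
grip_width: -0.004
```

Run:
```python
from h import *
import pickle
s=sensors.sense(); print(s['eef_pos'].round(1),s['force'].round(1))
c=wrist(); pickle.dump(c,open('w3.pkl','wb'))
S=capture('scene')
a=cv2.resize(c['pixels'][40:400,100:540],None,fx=1.0,fy=1.0)
b=cv2.resize(S['pixels'][200:345,240:360],None,fx=2.8,fy=2.8,interpolation=cv2.INTER_CUBIC)
o=np.zeros((410,800,3),np.uint8); o[:360,:440]=a; o[:406,450:786]=b; save('lev2.png',o)
```

```text
[594.8 -75.7  79.2] [ 0.3 -0.7 -0.7]
```

View pics/lev2.png

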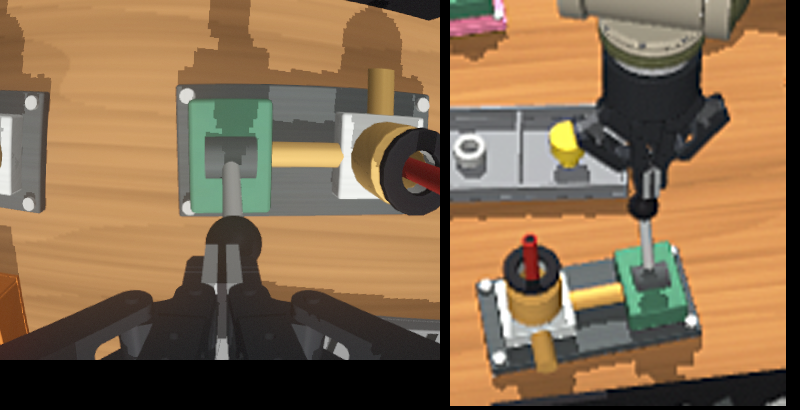

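Request:
play_rows(
  deltas=[
    [0.15,-0.05,0,0,0,0,-1],
    [0.15,0,0,0,0,0,-1],
    [0.15,0.01,0,0,0,0,-1],
    [0.15,0.01,0,0,0,0,-1],
    [0,0,0,0,0,0,-1],
  ],
)

```text
time_s: 5.72
eef_pos: [619.2, -76.7, 77.5]
ee_rot: [0.0, 0.999, 0.041, 0.0]
force: [0.4, 0.2, -0.4]
grip_width: 0.001
```

```bash
cat > ball.py <<'E'
from h import *
import sys
s=sensors.sense(); print(s['time_s'],s['eef_pos'].round(1),s['force'].round(1))
for nm in ('scene','side'):
    c=capture(nm); w=cloud(c); h=cv2.cvtColor(c['pixels'],cv2.COLOR_RGB2HSV)
    b=(abs(w[...,0]-635)<60)&(abs(w[...,1]+79)<18)&(h[...,2]<70)&(w[...,2]>75)&(w[...,2]<120); p=w[b]
    print(nm,len(p),np.nanpercentile(p,[5,50,95],axis=0).round().tolist() if len(p) else '')
    l=(abs(w[...,0]-635)<60)&(abs(w[...,1]+79)<18)&(w[...,2]>50)&(w[...,2]<75); p=w[l]
    if len(p): print('  bar',len(p),np.nanpercentile(p,[5,50,95],axis=0).round().tolist())
E
python3 ball.py
```

```text
5.7167 [619.2 -76.7  77.5] [ 0.4  0.2 -0.4]
scene 17 [[597.0, -93.0, 98.0], [604.0, -90.0, 102.0], [625.0, -74.0, 119.0]]
  bar 43 [[613.0, -85.0, 51.0], [619.0, -81.0, 62.0], [625.0, -76.0, 73.0]]
side 42 [[591.0, -81.0, 95.0], [598.0, -72.0, 106.0], [610.0, -66.0, 111.0]]
  bar 20 [[610.0, -76.0, 51.0], [616.0, -74.0, 61.0], [623.0, -71.0, 73.0]]
```

Run:
```python
from h import *
import pickle
c=wrist(); pickle.dump(c,open('w4.pkl','wb'))
S=capture('scene'); T=capture('side')
a=c['pixels'][100:400,180:480]
b=cv2.resize(S['pixels'][210:325,270:350],None,fx=3,fy=3,interpolation=cv2.INTER_CUBIC)
d=cv2.resize(T['pixels'][160:250,240:300],None,fx=3.8,fy=3.8,interpolation=cv2.INTER_CUBIC)
o=np.zeros((350,800,3),np.uint8); o[:300,:300]=a; o[:345,310:550]=b; o[:342,560:788]=d; save('lev3.png',o)
print(np.round(wpix(c,(599,-80,96))),np.round(wpix(c,sensors.sense()['eef_pos'])))
```

```text
[327. 330.] [324. 279.]
```

View pics/lev3.png

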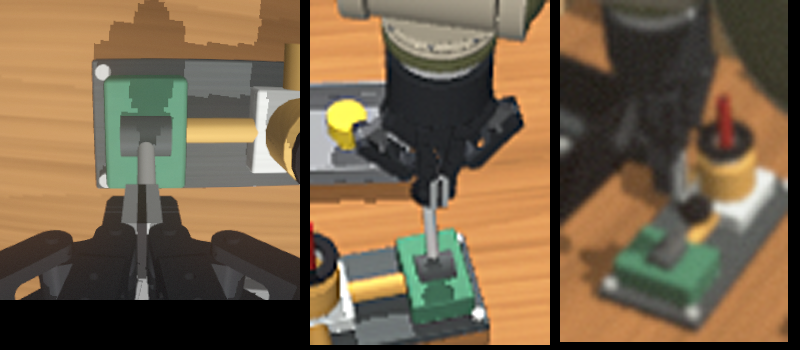

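The wrist and scene views both show the shut fingertips sitting in the ball region (scene crop about (437,190)). The lever is unmoved and the force is about 0, so pushing with shut fingers does nothing. I'll back up and grip the ball instead.

Request:
play_rows(
  deltas=[
    [0,0,0.8,0,0,0,-1],
    [0,0,0.8,0,0,0,-1],
    [0,0,0.6,0,0,0,0.3],
    [-0.25,-0.04,0,0,0,0,0.3],
    [-0.25,-0.04,0,0,0,0,0.3],
    [0,0,0,0,0,0,0.3],
    [0,0,0,0,0,0,0.3],
  ],
)

```text
time_s: 6.55
eef_pos: [598.1, -80.0, 165.8]
ee_rot: [-0.0, 0.999, 0.04, 0.0]
force: [-0.6, -0.7, -0.1]
grip_width: 0.647
```

```bash
python3 - <<'E'
from h import *
s=sensors.sense(); print(s['time_s'],s['eef_pos'].round(1),s['force'].round(1),s['grip_width'])
c=wrist(); m=mask(c,(0,0,0),(180,255,75),(250,200,400,420)); print(np.round(wpix(c,(599,-80,96))), np.round(wpix(c,(664,-77,96))))
c['pixels'][:]=c['pixels']; save('w5.png',c['pixels'][80:440,120:520])
E
python3 ball.py
```

```text
6.55 [598.1 -80.  165.8] [-0.6 -0.7 -0.1] 0.6471775170894628
[323. 240.] [327. 144.]
6.6 [598.4 -80.  165.6] [-0.8  0.2 -0.5]
scene 81 [[596.0, -92.0, 97.0], [605.0, -82.0, 105.0], [612.0, -73.0, 110.0]]
  bar 44 [[613.0, -85.0, 52.0], [619.0, -81.0, 61.0], [626.0, -76.0, 73.0]]
side 40 [[590.0, -83.0, 98.0], [598.0, -72.0, 105.0], [607.0, -66.0, 109.0]]
  bar 20 [[610.0, -76.0, 52.0], [616.0, -73.0, 61.0], [623.0, -70.0, 73.0]]
```

View pics/w5.png

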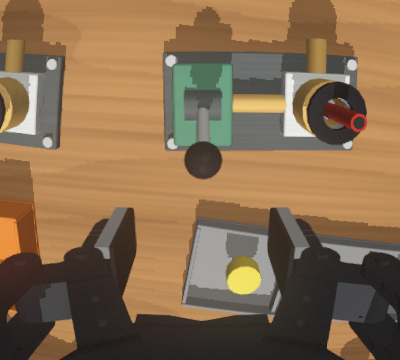

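Ball at (323,240), exactly as predicted and centred between the open pads. Descending and gripping it.

Request:
play_rows(
  deltas=[
    [0,0,-0.75,0,0,0,0.3],
    [0,0,-0.75,0,0,0,0.3],
    [0,0,-0.7,0,0,0,0.3],
    [0,0,0,0,0,0,-1],
    [0,0,0,0,0,0,-1],
    [0,0,0,0,0,0,-1],
    [0,0,0,0,0,0,-1],
    [0,0,0,0,0,0,-1],
  ],
  squeeze=20,
)

```text
time_s: 7.37
eef_pos: [599.1, -80.2, 79.4]
ee_rot: [0.001, 0.999, 0.041, 0.001]
force: [-0.6, -0.4, 0.1]
grip_width: -0.001
```

```bash
python3 ball.py
python3 - <<'E'
from h import *
c=wrist(); S=capture('scene'); T=capture('side')
a=c['pixels'][100:400,180:480]
b=cv2.resize(S['pixels'][210:325,270:350],None,fx=3,fy=3,interpolation=cv2.INTER_CUBIC)
d=cv2.resize(T['pixels'][160:250,240:300],None,fx=3.8,fy=3.8,interpolation=cv2.INTER_CUBIC)
o=np.zeros((350,800,3),np.uint8); o[:300,:300]=a; o[:345,310:550]=b; o[:342,560:788]=d; save('lev4.png',o)
E
```

```text
7.3667 [599.1 -80.2  79.4] [-0.6 -0.4  0.1]
scene 57 [[599.0, -92.0, 96.0], [607.0, -82.0, 103.0], [612.0, -72.0, 109.0]]
  bar 43 [[612.0, -85.0, 51.0], [619.0, -81.0, 61.0], [629.0, -76.0, 72.0]]
side 37 [[589.0, -78.0, 97.0], [598.0, -70.0, 103.0], [609.0, -65.0, 111.0]]
  bar 20 [[611.0, -76.0, 52.0], [616.0, -73.0, 64.0], [622.0, -71.0, 71.0]]
```

View pics/lev4.png

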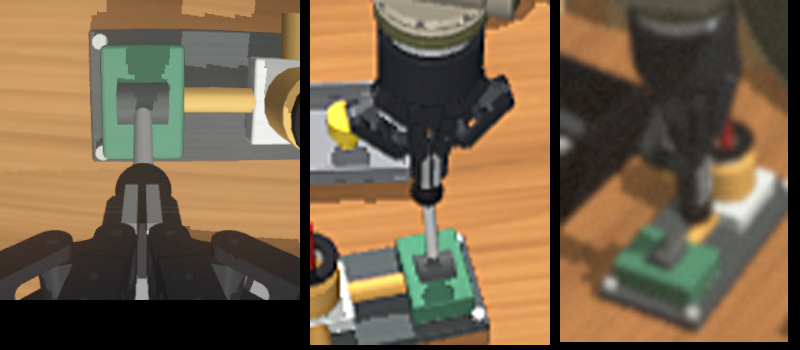

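The view shows the shut fingers (wrist crop (140,215)) passing straight through the ball and bar. grip_width went to 0 with about 0 N, so the fingers don't contact the lever at all. The gripper body might: tilted 30° its front lower edge leads, and I can push the ball gently with it.

Request:
play_rows(
  deltas=[
    [-0.65,-0.055,0.2,0,0,0,-1],
    [-0.65,-0.055,0,0,0,0,-1],
    [-0.65,-0.055,0,0,0,0,-1],
    [-0.65,-0.055,0,-0.08,0.99,0,-1],
    [0,0,0,-0.08,0.99,0,-1],
    [0,0,0,-0.08,0.99,0,-1],
    [0,0,0,-0.08,0.99,0,-1],
    [0,0,0,-0.08,0.99,0,-1],
  ],
)

```text
time_s: 8.28
eef_pos: [494.6, -88.9, 86.5]
ee_rot: [0.011, 0.965, 0.039, -0.259]
force: [-0.3, 0.2, 1.0]
grip_width: -0.002
```

Request:
play_rows(
  deltas=[
    [0,0,-0.5,0,0,0,-1],
    [0,0,-0.5,0,0,0,-1],
    [0,0,0,0,0,0,-1],
    [0,0,0,0,0,0,-1],
  ],
)

```text
time_s: 8.62
eef_pos: [493.9, -88.7, 45.6]
ee_rot: [0.01, 0.965, 0.039, -0.258]
force: [0.8, 0.2, 0.5]
grip_width: 0.003
```

Run:
```python
from h import *
s=sensors.sense(); r=R(s['ee_rot']); p=s['eef_pos']; print(s['time_s'],p.round(1),r.round(3).tolist())
for q in ([38,0,-73],[42,0,-73]): print('corner',(p+r@np.array(q)).round(1))
```

```text
8.6167 [493.9 -88.7  45.6] [[0.864, 0.081, -0.497], [0.071, -0.997, -0.04], [-0.498, -0.001, -0.867]]
corner [563.  -83.1  90. ]
corner [566.4 -82.8  88. ]
```

Request:
play_rows(
  deltas=[
    [0.25,0.02,0,0,0,0,-1],
    [0.25,0.02,0,0,0,0,-1],
    [0.25,0.02,0,0,0,0,-1],
    [0.25,0.02,0,0,0,0,-1],
    [0,0,0,0,0,0,-1],
  ],
)

```text
time_s: 9.03
eef_pos: [535.8, -85.8, 47.3]
ee_rot: [0.011, 0.966, 0.039, -0.255]
force: [-1.1, 0.4, 0.7]
grip_width: -0.002
```

```bash
python3 ball.py
```

```text
9.0333 [535.8 -85.8  47.3] [-1.1  0.4  0.7]
scene 67 [[599.0, -92.0, 96.0], [606.0, -83.0, 103.0], [611.0, -72.0, 110.0]]
  bar 43 [[613.0, -85.0, 51.0], [619.0, -81.0, 63.0], [627.0, -76.0, 73.0]]
side 8 [[582.0, -88.0, 113.0], [586.0, -76.0, 117.0], [588.0, -70.0, 119.0]]
  bar 20 [[609.0, -76.0, 53.0], [614.0, -74.0, 65.0], [622.0, -71.0, 73.0]]
```

Request:
play_rows(
  deltas=[
    [0.25,0.02,0,0,0,0,-1],
    [0.25,0.02,0,0,0,0,-1],
    [0,0,0,0,0,0,-1],
  ],
)

```text
time_s: 9.38
eef_pos: [554.9, -84.3, 47.5]
ee_rot: [0.011, 0.966, 0.039, -0.256]
force: [-1.3, -0.5, 0.8]
grip_width: 0.002
```

```bash
python3 ball.py;  python3 - <<'E'
from h import *
c=wrist(); S=capture('scene'); T=capture('side')
a=c['pixels'][100:400,180:480]
b=cv2.resize(S['pixels'][210:325,270:350],None,fx=3,fy=3,interpolation=cv2.INTER_CUBIC)
d=cv2.resize(T['pixels'][160:250,240:300],None,fx=3.8,fy=3.8,interpolation=cv2.INTER_CUBIC)
o=np.zeros((350,800,3),np.uint8); o[:300,:300]=a; o[:345,310:550]=b; o[:342,560:788]=d; save('lev5.png',o)
E
```

```text
9.3833 [554.9 -84.3  47.5] [-1.3 -0.5  0.8]
scene 42 [[620.0, -90.0, 101.0], [624.0, -82.0, 107.0], [629.0, -72.0, 111.0]]
  bar 28 [[624.0, -84.0, 53.0], [627.0, -80.0, 61.0], [632.0, -77.0, 72.0]]
side 37 [[577.0, -76.0, 87.0], [583.0, -68.0, 109.0], [606.0, -63.0, 119.0]]
  bar 23 [[618.0, -78.0, 52.0], [622.0, -73.0, 60.0], [629.0, -69.0, 73.0]]
```

View pics/lev5.png

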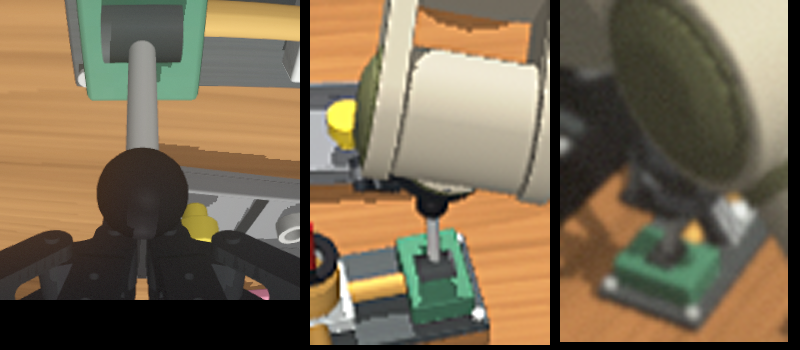

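The lever is moving: the ball went from x 606 to 624 and the bar tilted, with about 1 N on the wrist. So the gripper body does contact it. Continuing.

Request:
play_rows(
  deltas=[
    [0.18,0.015,0.03,0,0,0,-1],
    [0.18,0.015,0.03,0,0,0,-1],
    [0.18,0.015,0,0,0,0,-1],
    [0.18,0.015,0,0,0,0,-1],
    [0.18,0.015,0,0,0,0,-1],
    [0,0,0,0,0,0,-1],
  ],
)

```text
time_s: 10.13
eef_pos: [590.6, -80.9, 47.8]
ee_rot: [0.01, 0.966, 0.039, -0.257]
force: [0.3, -0.8, 0.8]
grip_width: -0.004
```

```bash
python3 ball.py
```

```text
10.1333 [590.6 -80.9  47.8] [ 0.3 -0.8  0.8]
scene 37 [[654.0, -88.0, 98.0], [660.0, -80.0, 103.0], [663.0, -71.0, 109.0]]
  bar 12 [[640.0, -83.0, 57.0], [642.0, -80.0, 62.0], [646.0, -76.0, 71.0]]
side 15 [[608.0, -66.0, 84.0], [615.0, -64.0, 92.0], [620.0, -62.0, 96.0]]
  bar 29 [[630.0, -79.0, 51.0], [636.0, -73.0, 62.0], [643.0, -68.0, 73.0]]
```

Request:
play_rows(
  deltas=[
    [0.1,0.01,0,0,0,0,-1],
    [0.1,0.01,0,0,0,0,-1],
    [0.05,0.005,0,0,0,0,-1],
    [0,0,0,0,0,0,-1],
  ],
)

```text
time_s: 10.57
eef_pos: [600.5, -79.9, 48.0]
ee_rot: [0.01, 0.966, 0.039, -0.257]
force: [0.3, -0.6, -0.4]
grip_width: -0.0
```

```bash
python3 ball.py
```

```text
10.5667 [600.5 -79.9  48. ] [ 0.3 -0.6 -0.4]
scene 39 [[661.0, -87.0, 94.0], [667.0, -79.0, 100.0], [670.0, -70.0, 105.0]]
  bar 5 [[639.0, -83.0, 51.0], [642.0, -81.0, 54.0], [644.0, -77.0, 56.0]]
side 0 
  bar 26 [[633.0, -77.0, 52.0], [640.0, -72.0, 61.0], [648.0, -67.0, 74.0]]
```

Request:
play_rows(
  deltas=[
    [-0.6,-0.05,0,0,0,0,-1],
    [-0.6,-0.05,0,0,0,0,-1],
    [-0.4,-0.05,0.5,0.08,-0.99,0,-1],
    [0,-0.3,0.6,0.08,-0.99,0,-1],
    [0,-0.4,0.7,0.08,-0.99,0,-1],
    [0,-0.5,0.7,0.08,-0.99,0,0],
    [0,-0.5,0.5,0.08,-0.99,0,0],
    [0,-0.3,0,0,0,0,0],
  ],
)

```text
time_s: 11.33
eef_pos: [536.2, -168.5, 173.8]
ee_rot: [0.003, 0.999, 0.04, 0.006]
force: [-0.2, -0.3, 0.6]
grip_width: 0.42
```

Request:
play_rows(
  deltas=[
    [0.3,0,0,0,0,0,0],
    [0,0,0,0,0,0,0],
    [0,0,0,0,0,0,0],
  ],
)

```text
time_s: 11.58
eef_pos: [548.0, -165.6, 167.2]
ee_rot: [-0.0, 0.999, 0.041, -0.001]
force: [0.3, 0.0, -0.5]
grip_width: 0.494
```

```bash
cat > wl.py <<'E'
from h import *
import sys,pickle
s=sensors.sense(); print(s['time_s'],s['eef_pos'].round(1),s['force'].round(1),s['grip_width'],R(s['ee_rot']).round(3).tolist())
c=wrist(); pickle.dump(c,open('wl.pkl','wb'))
def blob(lo,hi,p,r):
    u,v=map(int,wpix(c,p)); m=mask(c,lo,hi,(max(u-r,0),max(v-r,0),u+r,v+r)); n,l,st,ce=cv2.connectedComponentsWithStats(m)
    if n<2: return None
    i=1+st[1:,4].argmax(); x,y,w,h,a=st[i]; return (x+w/2-.5,y+h/2-.5),a,(w,h)
for n,lo,hi,p,r in (('red',(0,150,60),(6,255,255),(638.5,-178,120),25),('ring',(0,0,0),(180,255,75),(638.5,-178,82),38),('ball',(0,0,0),(180,255,75),(664,-77,95),25)):
    b=blob(lo,hi,p,r)
    if b: print(n,b,'pred',np.round(wpix(c,p)),'->',wplane(c,*b[0],p[2]).round(1))
E
python3 wl.py; python3 ball.py
```

```text
11.5833 [ 548.  -165.6  167.2] [ 0.3  0.  -0.5] 0.49424088926678145 [[0.997, 0.082, -0.002], [0.082, -0.997, 0.001], [-0.002, -0.001, -1.0]]
red ((np.float64(352.5), np.float64(108.0)), np.int32(266), (np.int32(24), np.int32(25))) pred [357. 105.] -> [ 636.7 -175.6  120. ]
ring ((np.float64(349.5), np.float64(107.5)), np.int32(2760), (np.int32(68), np.int32(72))) pred [352. 110.] -> [ 640.4 -176.2   82. ]
ball ((np.float64(201.5), np.float64(71.5)), np.int32(1034), (np.int32(38), np.int32(34))) pred [206.  65.] -> [659.3 -73.9  95. ]
11.6333 [ 547.9 -165.4  167.1] [ 0.8  0.  -0.1]
scene 96 [[651.0, -87.0, 94.0], [663.0, -77.0, 104.0], [669.0, -67.0, 111.0]]
  bar 5 [[639.0, -83.0, 51.0], [642.0, -81.0, 54.0], [643.0, -77.0, 54.0]]
side 38 [[647.0, -78.0, 99.0], [654.0, -70.0, 106.0], [664.0, -63.0, 112.0]]
  bar 28 [[632.0, -78.0, 52.0], [640.0, -72.0, 64.0], [648.0, -68.0, 72.0]]
```

Run:
```python
from h import *
import pickle
c=pickle.load(open('w2.pkl','rb'))
h=cv2.cvtColor(c['pixels'],cv2.COLOR_RGB2HSV)
m=cv2.inRange(h,(0,0,170),(180,60,255)); P=[]
for u,v in ((214,102),(377,99),(377,172)):
    k=m[v-8:v+9,u-8:u+9]; ys,xs=np.nonzero(k); q=(u-8+xs.mean(),v-8+ys.mean()); P.append(wplane(c,*q,14)); print(len(xs),np.round(q,1),P[-1].round(1))
ctr=(P[0]+P[2])/2; ey=(P[0]-P[1])[:2]; yaw=np.arctan2(-ey[0],ey[1]); ex=(P[1]-P[2])[:2]; print('yaw',yaw,np.arctan2(ex[1],ex[0]),np.linalg.norm(ey),np.linalg.norm(ex),ctr)
r=np.array([[np.cos(yaw),-np.sin(yaw)],[np.sin(yaw),np.cos(yaw)]])
print('port',ctr[:2]+r@[0,-45],'pivot',ctr[:2]+r@[0,55])
# all red/ring two-view
w1,w2=[pickle.load(open(f,'rb')) for f in ('w1.pkl','w2.pkl')]; wl=pickle.load(open('wl.pkl','rb'))
print('ring tri',tri([wray(w1,375.5,111),wray(w2,345,133.5),wray(wl,349.5,107.5)]))
```

```text
36 [214.1 101.4] [666.  -45.2  14. ]
77 [377.5  99.4] [ 678.6 -210.3   14. ]
71 [376.9 172. ] [ 604.7 -216.6   14. ]
yaw 0.07576729085745992 0.08444585755388585 165.60624636906144 74.14967586372961 [ 635.36959035 -130.89062544   14.        ]
port [ 638.77585721 -175.76152186] pivot [631.20637531 -76.04841869]
ring tri (array([ 639.51393636, -176.26188405,   80.80314093]), [np.float64(0.7364351678327875), np.float64(0.9147363050902245), np.float64(1.0216238528416097)])
```

The wrist view puts the lever at about 0.91 rad, a little close to 0.85. I'll nudge it nearer its end stop.

Request:
play_rows(
  deltas=[
    [-0.19,0.4,-0.3,-0.08,0.99,0,-1],
    [-0.19,0.4,-0.3,-0.08,0.99,0,-1],
    [-0.19,0.4,-0.3,-0.08,0.99,0,-1],
    [-0.19,0.4,-0.3,-0.08,0.99,0,-1],
    [-0.19,0.4,-0.3,-0.08,0.99,0,-1],
    [0,0,-0.75,0,0,0,-1],
    [0,0,-0.7,0,0,0,-1],
    [0,0,0,0,0,0,-1],
  ],
)

```text
time_s: 12.4
eef_pos: [507.5, -84.5, 45.2]
ee_rot: [0.009, 0.964, 0.04, -0.261]
force: [-0.8, 0.3, -1.5]
grip_width: -0.001
```

Request:
play_rows(
  deltas=[
    [0.6,0.05,0,0,0,0,-1],
    [0.6,0.05,0,0,0,0,-1],
    [0.5,0.04,0,0,0,0,-1],
    [0.3,0.02,0,0,0,0,-1],
    [0.2,0,0,0,0,0,-1],
    [0.1,0,0,0,0,0,-1],
    [0.1,0,0,0,0,0,-1],
    [0,0,0,0,0,0,-1],
  ],
)

```text
time_s: 13.07
eef_pos: [606.5, -79.6, 50.8]
ee_rot: [0.01, 0.966, 0.039, -0.257]
force: [-0.3, 0.1, -0.4]
grip_width: 0.002
```

Request:
play_rows(
  deltas=[
    [0.06,0,0,0,0,0,-1],
    [-0.6,-0.05,0,0,0,0,-1],
    [-0.6,-0.05,0,0,0,0,-1],
    [-0.4,-0.3,0.5,0.08,-0.99,0,-0.2],
    [0,-0.45,0.7,0.08,-0.99,0,-0.2],
    [0,-0.5,0.7,0.08,-0.99,0,-0.2],
    [0,-0.5,0.7,0.08,-0.99,0,-0.2],
    [0,-0.5,0.2,0.08,-0.99,0,-0.2],
  ],
)

```text
time_s: 13.73
eef_pos: [545.9, -175.2, 167.8]
ee_rot: [0.003, 0.999, 0.041, 0.006]
force: [0.6, -1.1, 0.3]
grip_width: 0.4
```

Request:
play_rows(
  deltas=[
    [0.5,0,0.2,0,0,0,-0.2],
    [0,0,0,0,0,0,-0.2],
    [0,0,0,0,0,0,-0.2],
  ],
)

```text
time_s: 13.98
eef_pos: [564.6, -173.7, 170.6]
ee_rot: [0.0, 0.999, 0.041, 0.0]
force: [-0.3, 0.3, 0.2]
grip_width: 0.403
```

```bash
python3 wl.py; python3 ball.py
```

```text
13.9833 [ 564.6 -173.7  170.6] [-0.3  0.3  0.2] 0.4025369127387899 [[0.997, 0.081, 0.001], [0.081, -0.997, -0.001], [0.001, 0.001, -1.0]]
red ((np.float64(338.0), np.float64(132.0)), np.int32(172), (np.int32(21), np.int32(19))) pred [340. 132.] -> [ 638.3 -176.5  120. ]
ring ((np.float64(335.5), np.float64(132.5)), np.int32(2470), (np.int32(66), np.int32(66))) pred [338. 133.] -> [ 638.9 -176.4   82. ]
ball ((np.float64(191.0), np.float64(91.5)), np.int32(1005), (np.int32(37), np.int32(36))) pred [195.  89.] -> [662.6 -74.3  95. ]
14.0333 [ 564.5 -173.3  169.9] [-0.6  0.5  0. ]
scene 96 [[657.0, -86.0, 92.0], [668.0, -77.0, 102.0], [674.0, -67.0, 108.0]]
side 40 [[652.0, -76.0, 98.0], [659.0, -68.0, 103.0], [673.0, -64.0, 111.0]]
  bar 36 [[632.0, -78.0, 51.0], [642.0, -72.0, 64.0], [652.0, -68.0, 73.0]]
```

The valve now reads about 0.98 (ball at 663). The tube and ring are at (638.6,-176.4). Moving over the tube.

Request:
play_rows(
  deltas=[
    [0.6,-0.02,0,0,0,0,-0.3],
    [0.65,-0.03,0,0,0,0,-0.3],
    [0.6,-0.02,0,0,0,0,-0.3],
    [0,0,-0.5,0,0,0,-0.3],
    [0,0,-0.5,0,0,0,-0.3],
    [0,0,-0.5,0,0,0,-0.3],
    [0,0,-0.4,0,0,0,-0.3],
    [0,0,0,0,0,0,-0.3],
  ],
)

```text
time_s: 14.8
eef_pos: [636.9, -175.0, 89.7]
ee_rot: [-0.002, 0.999, 0.041, -0.003]
force: [0.2, 0.3, -0.6]
grip_width: 0.356
```

Request:
play_rows(
  deltas=[
    [0,0,-0.15,0,0,0,-0.3],
    [0,0,-0.1,0,0,0,-0.3],
    [0,0,0,0,0,0,-0.3],
    [0,0,0,0,0,0,-0.3],
  ],
)

```text
time_s: 15.13
eef_pos: [638.9, -176.4, 84.7]
ee_rot: [0.0, 0.999, 0.041, 0.0]
force: [0.7, -0.9, -0.4]
grip_width: 0.351
```

Request:
play_rows(
  deltas=[
    [0,0,-0.1,0,0,0,-0.3],
    [0,0,0,0,0,0,-0.3],
    [0,0,0,0,0,0,-0.3],
  ],
)

```text
time_s: 15.38
eef_pos: [638.6, -176.4, 80.1]
ee_rot: [-0.0, 0.999, 0.041, -0.0]
force: [-1.1, -1.0, 0.5]
grip_width: 0.35
```

Request:
play_rows(
  deltas=[
    [0,0,-0.1,0,0,0,-0.3],
    [0,0,0,0,0,0,-0.3],
    [0,0,0,0,0,0,-0.3],
  ],
)

```text
time_s: 15.63
eef_pos: [638.5, -176.3, 75.8]
ee_rot: [-0.0, 0.999, 0.041, -0.0]
force: [0.2, -0.9, 0.3]
grip_width: 0.349
```

Request:
play_rows(
  deltas=[
    [0,0,-0.08,0,0,0,-0.3],
    [0,0,0,0,0,0,-0.3],
    [0,0,0,0,0,0,-0.3],
  ],
)

```text
time_s: 15.88
eef_pos: [638.5, -176.3, 72.6]
ee_rot: [-0.0, 0.999, 0.041, -0.0]
force: [-0.3, -0.3, 0.2]
grip_width: 0.347
```

```bash
cat > ring.py <<'E'
from h import *
s=sensors.sense(); print(s['time_s'],s['eef_pos'].round(1),s['force'].round(1),s['wrist_torque'].round(2),s['grip_width'])
for nm in ('scene',):
    c=capture(nm); w=cloud(c); v=c['pixels'].max(2)
    b=(np.hypot(w[...,0]-639,w[...,1]+177)<24)&(w[...,0]>650)&(v<75)&(w[...,2]>60)&(w[...,2]<90); p=w[b]; print(nm,len(p),'ring front',np.nanpercentile(p[:,2],[5,50,80,95]).round(1) if len(p) else '')
    h=cv2.cvtColor(c['pixels'],cv2.COLOR_RGB2HSV); m=cv2.inRange(h,(0,150,60),(6,255,255))[270:315,250:290]; print('redpx',m.astype(bool).sum(),np.nanmax(w[270:315,250:290][m>0],0).round(1) if m.any() else '')
E
python3 ring.py
```

```text
15.8833 [ 638.5 -176.3   72.6] [-0.3 -0.3  0.2] [-0.07  0.04  0.03] 0.34718678777628026
scene 57 ring front [77.6 80.3 81.6 83.6]
redpx 70 [ 645.7 -170.9  120.9]
```

Request:
play_rows(
  deltas=[
    [0,0,-0.1,0,0,0,-0.3],
    [0,0,0,0,0,0,-0.3],
    [0,0,0,0,0,0,-0.3],
  ],
)

```text
time_s: 16.18
eef_pos: [638.5, -176.3, 68.5]
ee_rot: [-0.0, 0.999, 0.041, -0.0]
force: [0.6, 0.3, 0.4]
grip_width: 0.346
```

```bash
python3 ring.py
```

```text
16.1833 [ 638.5 -176.3   68.5] [0.6 0.3 0.4] [-0.04  0.01  0.04] 0.34564025880009047
scene 60 ring front [75.9 80.9 82.1 83.4]
redpx 67 [ 645.6 -171.1  121.9]
```

Request:
play_rows(
  deltas=[
    [0,0,-0.1,0,0,0,-0.3],
    [0,0,0,0,0,0,-0.3],
    [0,0,0,0,0,0,-0.3],
  ],
)

```text
time_s: 16.48
eef_pos: [638.5, -176.3, 64.5]
ee_rot: [-0.0, 0.999, 0.041, -0.0]
force: [0.3, -0.2, -0.5]
grip_width: 0.348
```

Request:
play_rows(
  deltas=[
    [0,0,-0.1,0,0,0,-0.3],
    [0,0,0,0,0,0,-0.3],
    [0,0,0,0,0,0,-0.3],
  ],
)

```text
time_s: 16.73
eef_pos: [638.5, -176.3, 60.5]
ee_rot: [-0.0, 0.999, 0.041, -0.0]
force: [-0.5, 0.0, -2.4]
grip_width: 0.351
```

```bash
python3 ring.py
python3 - <<'E'
from h import *
c=wrist(); S=capture('scene'); T=capture('side')
a=c['pixels'][60:410,160:500]
b=cv2.resize(S['pixels'][210:325,230:320],None,fx=3,fy=3,interpolation=cv2.INTER_CUBIC)
d=cv2.resize(T['pixels'][140:230,250:295],None,fx=3.8,fy=3.8,interpolation=cv2.INTER_CUBIC)
o=np.zeros((352,800,3),np.uint8); o[:350,:340]=a; o[:345,345:615]=b; o[:342,620:791]=d; save('ring1.png',o)
E
```

```text
16.7333 [ 638.5 -176.3   60.5] [-0.5  0.  -2.4] [ 0.02  0.   -0.04] 0.3507303135897764
scene 61 ring front [78.1 80.7 82.  83.9]
redpx 66 [ 646.8 -171.   121.1]
```

View pics/ring1.png

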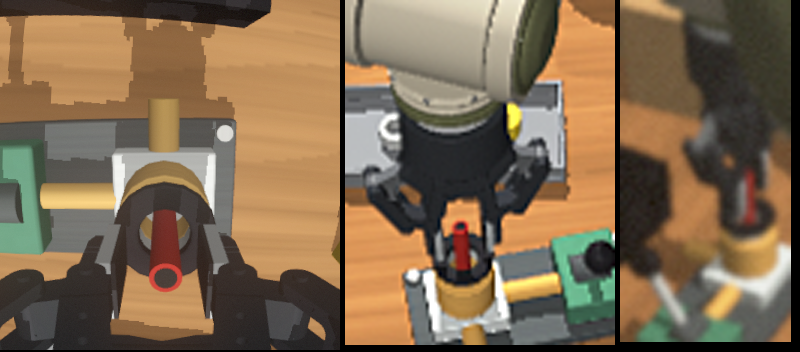

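The view shows the fingers straddling the tube, with the tips drawn beside and below the ring's top (scene crop (460,250)). The ring isn't visibly pressed, but 2.4 N has appeared. Physical contact seems to start well behind the stated TCP. I'll step on and watch the force.

Request:
play_rows(
  deltas=[
    [0,0,0,0,0,0,-0.3],
    [0,0,0,0,0,0,-0.3],
  ],
)

```text
time_s: 17.1
eef_pos: [638.6, -176.4, 60.9]
ee_rot: [0.0, 0.999, 0.041, 0.0]
force: [0.4, -0.4, -1.4]
grip_width: 0.354
```

Request:
play_rows(
  deltas=[
    [0,0,-0.06,0,0,0,-0.3],
    [0,0,0,0,0,0,-0.3],
    [0,0,0,0,0,0,-0.3],
  ],
)

```text
time_s: 17.35
eef_pos: [638.5, -176.3, 58.2]
ee_rot: [-0.0, 0.999, 0.041, -0.0]
force: [-1.0, 0.7, 0.4]
grip_width: 0.353
```

```bash
python3 ring.py
```

```text
17.35 [ 638.5 -176.3   58.2] [-1.   0.7  0.4] [-0.04  0.04 -0.02] 0.35327528876006453
scene 58 ring front [77.4 80.5 82.1 83.1]
redpx 67 [ 645.5 -171.   125.2]
```

Request:
play_rows(
  deltas=[
    [0,0,0,0,0,0,-1],
    [0,0,0,0,0,0,-1],
    [0,0,0,0,0,0,-1],
    [0,0,0,0,0,0,-1],
    [0,0,0,0,0,0,-1],
  ],
  squeeze=20,
)

```text
time_s: 17.82
eef_pos: [638.6, -176.5, 58.5]
ee_rot: [0.0, 0.999, 0.041, 0.0]
force: [0.2, -0.8, 1.0]
grip_width: 0.132
```

The grip stopped at 0.132 (11 mm), so the pads do hold the tube while the tips still miss the ring. I'll open again and go lower in small steps.

Request:
play_rows(
  deltas=[
    [0,0,0,0,0,0,-0.4],
    [0,0,0,0,0,0,-0.4],
    [0,0,-0.05,0,0,0,-0.4],
    [0,0,0,0,0,0,-0.4],
    [0,0,-0.05,0,0,0,-0.4],
    [0,0,0,0,0,0,-0.4],
    [0,0,0,0,0,0,-0.4],
  ],
)

```text
time_s: 18.4
eef_pos: [638.5, -176.4, 54.3]
ee_rot: [-0.0, 0.999, 0.041, -0.0]
force: [0.3, -0.4, -0.2]
grip_width: 0.298
```

Request:
play_rows(
  deltas=[
    [0,0,-0.05,0,0,0,-0.4],
    [0,0,0,0,0,0,-0.4],
    [0,0,0,0,0,0,-0.4],
  ],
)

```text
time_s: 18.65
eef_pos: [638.5, -176.3, 52.3]
ee_rot: [-0.0, 0.999, 0.041, -0.0]
force: [-0.5, 0.3, 0.5]
grip_width: 0.3
```

Request:
play_rows(
  deltas=[
    [0,0,-0.05,0,0,0,-0.4],
    [0,0,0,0,0,0,-0.4],
    [0,0,0,0,0,0,-0.4],
  ],
)

```text
time_s: 18.9
eef_pos: [638.6, -176.3, 50.3]
ee_rot: [-0.0, 0.999, 0.041, -0.0]
force: [-0.2, -0.8, 1.2]
grip_width: 0.302
```

```bash
python3 ring.py
```

```text
18.9 [ 638.6 -176.3   50.3] [-0.2 -0.8  1.2] [-0.04 -0.01 -0.01] 0.3021246685057231
scene 62 ring front [77.5 80.6 81.8 83.8]
redpx 64 [ 646.2 -172.4  122. ]
```

Request:
play_rows(
  deltas=[
    [0,0,-0.03,0,0,0,-0.4],
    [0,0,0,0,0,0,-0.4],
    [0,0,0,0,0,0,-0.4],
  ],
)

```text
time_s: 19.2
eef_pos: [638.6, -176.4, 49.2]
ee_rot: [-0.0, 0.999, 0.041, -0.0]
force: [-0.2, -0.6, -0.9]
grip_width: 0.299
```

Request:
play_rows(
  deltas=[
    [0,0,-0.03,0,0,0,-0.4],
    [0,0,0,0,0,0,-0.4],
    [0,0,0,0,0,0,-0.4],
  ],
)

```text
time_s: 19.45
eef_pos: [638.7, -176.4, 48.3]
ee_rot: [0.0, 0.999, 0.041, 0.0]
force: [-0.9, 0.5, 3.4]
grip_width: 0.301
```

Request:
play_rows(
  deltas=[
    [0,0,-0.03,0,0,0,-0.4],
    [0,0,0,0,0,0,-0.4],
    [0,0,0,0,0,0,-0.4],
  ],
)

```text
time_s: 19.7
eef_pos: [638.7, -176.4, 47.0]
ee_rot: [0.0, 0.999, 0.041, 0.0]
force: [-0.4, 0.1, 2.7]
grip_width: 0.299
```

Request:
play_rows(
  deltas=[
    [0,0,-0.03,0,0,0,-0.4],
    [0,0,0,0,0,0,-0.4],
    [0,0,0,0,0,0,-0.4],
  ],
)

```text
time_s: 19.95
eef_pos: [638.7, -176.4, 45.7]
ee_rot: [0.0, 0.999, 0.041, 0.0]
force: [-0.7, 0.2, 3.0]
grip_width: 0.297
```

```bash
python3 ring.py
```

```text
19.95 [ 638.7 -176.4   45.7] [-0.7  0.2  3. ] [ 0.05  0.04 -0.03] 0.29671372603613233
scene 67 ring front [73.5 77.3 78.6 80.9]
redpx 64 [ 646.  -169.7  119.4]
```

Contact: about 3 N at TCP 48.5, and the ring has visibly dropped about 3 mm. So the physical fingertips are about 33 mm behind the reported TCP, which explains the missed lever. Press to about 7.5 mm, then close.

Request:
play_rows(
  deltas=[
    [0,0,-0.05,0,0,0,-0.4],
    [0,0,-0.05,0,0,0,-0.4],
    [0,0,0,0,0,0,-0.4],
    [0,0,0,0,0,0,-0.4],
  ],
)

```text
time_s: 20.33
eef_pos: [638.7, -176.4, 41.7]
ee_rot: [0.0, 0.999, 0.041, 0.0]
force: [-0.4, 0.9, 5.2]
grip_width: 0.303
```

```bash
python3 ring.py
```

```text
20.3333 [ 638.7 -176.4   41.7] [-0.4  0.9  5.2] [0.08 0.15 0.05] 0.3031867997635954
scene 61 ring front [70.5 73.3 75.1 76.6]
redpx 66 [ 645.8 -172.6  121. ]
```

Request:
play_rows(
  deltas=[
    [0,0,0,0,0,0,-1],
    [0,0,0,0,0,0,-1],
    [0,0,0,0,0,0,-1],
    [0,0,0,0,0,0,-1],
    [0,0,0,0,0,0,-1],
  ],
  squeeze=60,
)

```text
time_s: 20.8
eef_pos: [638.9, -176.2, 42.0]
ee_rot: [-0.0, 0.999, 0.041, 0.0]
force: [-1.2, 0.1, 6.1]
grip_width: 0.12
```

```bash
python3 ring.py
```

```text
20.8 [ 638.9 -176.2   42. ] [-1.2  0.1  6.1] [ 0.21 -0.01 -0.02] 0.12048956473749722
scene 64 ring front [70.2 72.8 74.6 76.6]
redpx 73 [ 655.9 -171.1  142.1]
```

Ring held down about 7.5 mm (6.1 N), tube gripped at 0.12. Lifting straight up.

Request:
play_rows(
  deltas=[
    [0,0,0.1,0,0,0,-1],
    [0,0,0.15,0,0,0,-1],
    [0,0,0.2,0,0,0,-1],
    [0,0,0.3,0,0,0,-1],
    [0,0,0.4,0,0,0,-1],
    [0,0,0.6,0,0,0,-1],
    [0,0,0.7,0,0,0,-1],
    [0,0,0,0,0,0,-1],
  ],
)

```text
time_s: 21.52
eef_pos: [640.5, -177.2, 146.5]
ee_rot: [0.002, 0.999, 0.041, 0.004]
force: [0.8, -0.6, 0.3]
grip_width: 0.125
```

```bash
python3 - <<'E'
from h import *
s=sensors.sense(); print(s['eef_pos'].round(1),s['force'].round(1),s['grip_width'])
c=capture('scene'); w=cloud(c); h=cv2.cvtColor(c['pixels'],cv2.COLOR_RGB2HSV)
m=(cv2.inRange(h,(0,150,60),(6,255,255))>0)&(np.hypot(w[...,0]-639,w[...,1]+177)<40); print(m.sum(),np.nanpercentile(w[m],[2,50,98],axis=0).round(1).tolist())
E
python3 ring.py
```

```text
[ 640.5 -177.2  146.5] [ 0.8 -0.6  0.3] 0.12502930347283206
119 [[634.4, -183.0, 144.6], [643.6, -177.5, 190.2], [646.8, -172.7, 224.6]]
21.5667 [ 639.7 -176.8  143.6] [ 0.1  0.3 -0.7] [ 0.01 -0.01 -0.03] 0.11945678159135174
scene 65 ring front [77.9 80.8 82.1 83.8]
redpx 53 [ 646.5 -167.9  183.2]
```

The tube is free (top at about 223) and the ring has sprung back to 82. On to the tray.

Request:
play_rows(
  deltas=[
    [-0.43,0.83,0.2,0,0,0,-1],
    [-0.43,0.83,0.2,0,0,0,-1],
    [-0.43,0.83,0,0,0,0,-1],
    [-0.43,0.83,0,0,0,0,-1],
    [-0.43,0.83,0,0,0,0,-1],
    [-0.43,0.83,0,0,0,0,-1],
    [-0.43,0.83,0,0,0,0,-1],
    [-0.43,0.83,0,0,0,0,-1],
  ],
)

```text
time_s: 22.28
eef_pos: [499.1, 90.6, 154.8]
ee_rot: [-0.0, 0.999, 0.04, -0.001]
force: [0.4, 0.8, -0.5]
grip_width: 0.122
```

Request:
play_rows(
  deltas=[
    [-0.43,0.83,0,0,0,0,-1],
    [-0.43,0.83,0,0,0,0,-1],
    [-0.4,0.83,0,0,0,0,-1],
    [0,0,-0.8,0,0,0,-1],
    [0,0,-0.8,0,0,0,-1],
    [0,0,-0.8,0,0,0,-1],
    [0,0,-0.5,0,0,0,-1],
    [0,0,0,0,0,0,-1],
  ],
)

```text
time_s: 22.95
eef_pos: [447.2, 188.3, 35.5]
ee_rot: [0.001, 0.999, 0.041, -0.005]
force: [-0.5, 0.6, -1.9]
grip_width: 0.124
```

Request:
play_rows(
  deltas=[
    [0,0,0,0,0,0,0.2],
    [0,0,0,0,0,0,0.2],
    [0,0,0,0,0,0,0.2],
    [0,0,0,0,0,0,0.2],
    [0,0,0.6,0,0,0,0.2],
    [0,0,0.8,0,0,0,0.2],
    [0,0,0.8,0,0,0,0.2],
    [0,0,0.8,0,0,0,0.2],
  ],
)

```text
time_s: 23.62
eef_pos: [450.5, 188.8, 162.0]
ee_rot: [-0.0, 0.999, 0.041, 0.001]
force: [-0.3, -0.0, 0.1]
grip_width: 0.599
```

Request:
play_rows(
  deltas=[
    [0,-0.9,0,0,0,0,0.2],
    [0,-0.9,0,0,0,0,0.2],
    [0,-0.9,0,0,0,0,0.2],
    [0,-0.9,0,0,0,0,0.2],
    [0,-0.9,0,0,0,0,0.2],
    [0,-0.9,0,0,0,0,0.2],
    [0,-0.9,0,0,0,0,0.2],
    [-0.1,-0.8,0,0,0,0,0.2],
  ],
)

```text
time_s: 24.28
eef_pos: [446.7, -97.5, 160.6]
ee_rot: [0.001, 0.999, 0.04, 0.001]
force: [1.0, 0.9, 0.1]
grip_width: 0.598
```

Request:
play_rows(
  deltas=[
    [-0.3,-0.6,0,0,0,0,0.2],
    [0,0,0,0,0,0,0.2],
    [0,0,0,0,0,0,0.2],
  ],
)

```text
time_s: 24.53
eef_pos: [434.5, -120.0, 160.3]
ee_rot: [0.0, 0.999, 0.039, 0.001]
force: [0.7, 0.8, -0.7]
grip_width: 0.598
```

```bash
cat > fin.py <<'E'
from h import *
import pickle
s=sensors.sense(); print(s['time_s'],s['eef_pos'].round(1),s['force'].round(1),s['grip_width'],R(s['ee_rot']).round(3).tolist())
for nm in ('scene','side'):
    c=capture(nm); w=cloud(c); h=cv2.cvtColor(c['pixels'],cv2.COLOR_RGB2HSV)
    red=(cv2.inRange(h,(0,150,60),(5,255,255))>0)&(np.hypot(w[...,0]-452,w[...,1]-190)<110); p=w[red]
    print(nm,'redtray',len(p),np.nanpercentile(p,[2,50,98],axis=0).round().tolist() if len(p) else '')
    y=(cv2.inRange(h,(24,150,120),(34,255,255))>0)&((np.hypot(w[...,0]-467,w[...,1]+130)<40)|(np.hypot(w[...,0]-639,w[...,1]+177)<40)); p=w[y]
    print('  yellow',len(p),np.nanpercentile(p,[2,50,98],axis=0).round().tolist() if len(p) else '')
    pickle.dump(c,open('f_%s.pkl'%nm,'wb'))
c=wrist(); pickle.dump(c,open('wp.pkl','wb')); w=wcloud(c)
m=mask(c,(24,150,120),(34,255,255),(100,0,540,400)); n,l,st,ce=cv2.connectedComponentsWithStats(m)
for i in range(1,n):
    if st[i,4]>80:
        x,y,a,b,k=st[i]; u,v=x+a/2-.5,y+b/2-.5; print('blob',st[i],'z40',wplane(c,u,v,40).round(1),'depthmed',np.nanmedian(w[l==i],0).round(1))
print('pred',np.round(wpix(c,(467.5,-132,40))))
E
python3 fin.py
```

```text
24.5333 [ 434.5 -120.   160.3] [ 0.7  0.8 -0.7] 0.597797988607778 [[0.997, 0.079, 0.001], [0.079, -0.997, -0.0], [0.001, 0.001, -1.0]]
scene redtray 74 [[447.0, 182.0, 14.0], [454.0, 186.0, 56.0], [458.0, 193.0, 94.0]]
  yellow 151 [[452.0, -146.0, 9.0], [473.0, -133.0, 37.0], [485.0, -119.0, 43.0]]
side redtray 41 [[445.0, 193.0, 21.0], [447.0, 196.0, 54.0], [450.0, 198.0, 95.0]]
  yellow 105 [[452.0, -145.0, 21.0], [464.0, -124.0, 38.0], [481.0, -110.0, 43.0]]
blob [ 321  166   41   41 1285] z40 [ 467.9 -130.4   40. ] depthmed [ 467.5 -130.    39.4]
pred [343. 187.]
```

The tube stands in the tray at (453,188), foot on the floor. The plug is at (467.8,-130.5), top at about 39.5. Allowing for the 33 mm offset, I need TCP z ≈ -6 (tips at about 27), so I'll approach slowly.

Request:
play_rows(
  deltas=[
    [0.43,-0.13,0,0,0,0,0.1],
    [0.4,-0.13,0,0,0,0,0.1],
    [0,0,-0.8,0,0,0,0.1],
    [0,0,-0.8,0,0,0,0.1],
    [0,0,-0.8,0,0,0,0.1],
    [0,0,-0.6,0,0,0,0.1],
    [0,0,0,0,0,0,0.1],
    [0,0,0,0,0,0,0.1],
  ],
)

```text
time_s: 25.35
eef_pos: [467.9, -128.7, 39.7]
ee_rot: [-0.0, 0.999, 0.041, -0.001]
force: [0.9, -0.5, 2.0]
grip_width: 0.546
```

```bash
python3 fin.py | tail -3; python3 -c "
from h import *; print(sensors.sense()['eef_pos'],sensors.sense()['force'])"
```

```text
yellow 105 [[452.0, -143.0, 21.0], [464.0, -123.0, 38.0], [480.0, -110.0, 43.0]]
blob [ 293  241   65   68 3291] z40 [ 470.5 -130.2   40. ] depthmed [ 469.5 -130.5   39.3]
pred [328. 280.]
[ 468.96751985 -129.77980485   41.48918649] [0.52706447 0.18564249 1.44558949]
```

Request:
play_rows(
  deltas=[
    [0,0,-0.2,0,0,0,0.1],
    [0,0,-0.2,0,0,0,0.1],
    [0,0,0,0,0,0,0.1],
    [0,0,0,0,0,0,0.1],
  ],
)

```text
time_s: 25.83
eef_pos: [467.5, -129.5, 23.3]
ee_rot: [-0.0, 0.999, 0.041, -0.0]
force: [0.3, 0.1, -0.1]
grip_width: 0.549
```

Request:
play_rows(
  deltas=[
    [0.02,-0.02,-0.15,0,0,0,0.1],
    [0,0,-0.15,0,0,0,0.1],
    [0,0,-0.15,0,0,0,0.1],
    [0,0,0,0,0,0,0.1],
    [0,0,0,0,0,0,0.1],
  ],
)

```text
time_s: 26.25
eef_pos: [468.3, -130.3, 5.2]
ee_rot: [-0.0, 0.999, 0.041, -0.0]
force: [-0.7, -0.0, 0.5]
grip_width: 0.553
```

Request:
play_rows(
  deltas=[
    [0,0,-0.1,0,0,0,0.1],
    [0,0,-0.1,0,0,0,0.1],
    [0,0,-0.08,0,0,0,0.1],
    [0,0,0,0,0,0,0.1],
    [0,0,0,0,0,0,0.1],
  ],
)

```text
time_s: 26.67
eef_pos: [468.5, -130.3, -5.7]
ee_rot: [-0.0, 0.999, 0.041, -0.0]
force: [-0.4, -1.0, 0.6]
grip_width: 0.551
```

Passing below z 0 with no force confirms the offset. Close on the head.

Request:
play_rows(
  deltas=[
    [0,0,0,0,0,0,-1],
    [0,0,0,0,0,0,-1],
    [0,0,0,0,0,0,-1],
    [0,0,0,0,0,0,-1],
    [0,0,0,0,0,0,-1],
  ],
  squeeze=40,
)

```text
time_s: 27.08
eef_pos: [468.8, -130.5, -5.2]
ee_rot: [0.0, 0.999, 0.041, 0.0]
force: [-0.2, 1.1, 4.2]
grip_width: 0.376
```

Request:
play_rows(
  deltas=[
    [0,0,0.3,0,0,0,-1],
    [0,0,0.6,0,0,0,-1],
    [0,0,0.8,0,0,0,-1],
    [0,0,0.8,0,0,0,-1],
    [0,0,0.8,0,0,0,-1],
    [0,0,0,0,0,0,-1],
    [0,0,0,0,0,0,-1],
  ],
)

```text
time_s: 27.67
eef_pos: [469.2, -130.7, 127.5]
ee_rot: [0.001, 0.999, 0.041, 0.001]
force: [0.3, 0.4, -1.6]
grip_width: 0.376
```

```bash
cat > pl.py <<'E'
from h import *
import pickle
s=sensors.sense(); p=s['eef_pos']; print(s['time_s'],p.round(1),s['force'].round(1),s['grip_width'])
c=wrist(); pickle.dump(c,open('wp.pkl','wb')); w=wcloud(c)
m=mask(c,(24,150,90),(34,255,255),(150,100,480,470)); n,l,st,ce=cv2.connectedComponentsWithStats(m)
for i in range(1,n):
    if st[i,4]>150: q=w[l==i]; print('wrist',st[i],np.nanpercentile(q,[3,50,97],axis=0).round(1).tolist())
for nm in ('scene','side'):
    c=capture(nm); w=cloud(c); h=cv2.cvtColor(c['pixels'],cv2.COLOR_RGB2HSV)
    y=(cv2.inRange(h,(24,150,90),(34,255,255))>0)&(np.hypot(w[...,0]-p[0],w[...,1]-p[1])<40); q=w[y]
    print(nm,len(q),np.nanpercentile(q,[3,50,97],axis=0).round(1).tolist() if len(q) else '')
E
python3 pl.py
```

```text
27.6667 [ 469.2 -130.7  127.5] [ 0.3  0.4 -1.6] 0.37611443375732584
wrist [ 281  269   82   89 5689] [[453.7, -143.6, 158.7], [470.8, -129.8, 172.1], [483.6, -115.8, 173.3]]
scene 179 [[451.1, -143.8, 139.0], [473.3, -131.0, 168.4], [483.2, -116.8, 172.7]]
side 58 [[450.4, -143.8, 149.4], [456.9, -125.5, 169.5], [470.5, -113.6, 173.7]]
```

Request:
play_rows(
  deltas=[
    [0.6,-0.25,0.35,0,0,0,-1],
    [0.6,-0.25,0.35,0,0,0,-1],
    [0.6,-0.25,0.35,0,0,0,-1],
    [0.5,-0.3,0,0,0,0,-1],
    [0,0,0,0,0,0,-1],
    [0,0,0,0,0,0,-1],
    [0,0,0,0,0,0,-1],
  ],
)

```text
time_s: 28.4
eef_pos: [559.8, -171.9, 167.0]
ee_rot: [-0.001, 0.999, 0.041, -0.001]
force: [-0.5, 0.5, -1.1]
grip_width: 0.377
```

```bash
python3 wl.py
python3 - <<'E'
from h import *
import pickle
c=pickle.load(open('wl.pkl','rb')); g=c['pixels'].max(2)
# black ring: outer contour and bore, ellipse fits on plane points
u,v=map(int,wpix(c,(639,-176.3,82))); m=np.zeros((480,640),np.uint8); m[v-42:v+42,u-42:u+42]=(g[v-42:v+42,u-42:u+42]<75)*255
cs,hi=cv2.findContours(m,cv2.RETR_CCOMP,cv2.CHAIN_APPROX_NONE)
for k in cs:
    if len(k)>35:
        P=np.array([wplane(c,*q[0],82)[:2] for q in k],np.float32); (x,y),(a,b),_=cv2.fitEllipse(P); print(len(k),'ellipse',round(x,1),round(y,1),round(a,1),round(b,1))
# plug relative to TCP
w=wcloud(c); mm=mask(c,(24,150,90),(34,255,255),(150,200,480,470))>0
q=w[mm]; s=sensors.sense()['eef_pos']; top=np.nanmax(q[:,2]); t=q[q[:,2]>np.nanpercentile(q[:,2],90)-2]
cc,r=cv2.minEnclosingCircle(t[:,:2].astype(np.float32)); print('plugtop',cc,r,np.nanmedian(t[:,2]),'tcp',s)
E
```

```text
28.4 [ 559.8 -171.9  167. ] [-0.5  0.5 -1.1] 0.3769512458604203 [[0.997, 0.081, -0.003], [0.081, -0.997, 0.001], [-0.002, -0.002, -1.0]]
ring ((np.float64(340.0), np.float64(123.5)), np.int32(2697), (np.int32(67), np.int32(72))) pred [341. 126.] -> [ 640.3 -176.8   82. ]
ball ((np.float64(195.5), np.float64(83.5)), np.int32(1043), (np.int32(44), np.int32(36))) pred [196.  81.] -> [662.6 -76.5  95. ]
296 ellipse 641.0 -177.9 43.4 55.3
100 ellipse 638.1 -176.2 23.9 24.8
plugtop (558.4358520507812, -171.1305694580078) 16.889009475708008 211.7517004136681 tcp [ 559.74942204 -171.83772466  167.50674573]
```

Request:
play_rows(
  deltas=[
    [0.7,-0.04,0,0,0,0,-1],
    [0.7,-0.04,0,0,0,0,-1],
    [0.59,-0.04,0,0,0,0,-1],
    [0,0,-0.6,0,0,0,-1],
    [0,0,-0.6,0,0,0,-1],
    [0,0,-0.5,0,0,0,-1],
    [0,0,-0.3,0,0,0,-1],
    [0,0,0,0,0,0,-1],
  ],
)

```text
time_s: 29.12
eef_pos: [638.5, -176.4, 85.7]
ee_rot: [-0.001, 0.999, 0.041, -0.002]
force: [-0.3, 0.4, -0.6]
grip_width: 0.374
```

Request:
play_rows(
  deltas=[
    [0,0,0,0,0,0,-1],
    [0,0,0,0,0,0,-1],
    [0,0,-0.15,0,0,0,-1],
    [0,0,0,0,0,0,-1],
  ],
)

```text
time_s: 29.45
eef_pos: [640.2, -177.2, 82.5]
ee_rot: [0.0, 0.999, 0.041, 0.0]
force: [-0.8, -0.7, -0.3]
grip_width: 0.37
```

```bash
python3 pl.py; python3 ring.py
```

```text
29.45 [ 640.2 -177.2   82.5] [-0.8 -0.7 -0.3] 0.37036858131937095
wrist [ 281  269   82   83 4347] [[632.1, -190.5, 111.8], [646.1, -175.2, 126.9], [654.8, -161.7, 128.2]]
scene 214 [[624.9, -191.5, 108.5], [644.8, -177.9, 125.6], [654.5, -163.3, 130.0]]
side 70 [[622.4, -189.7, 96.1], [629.8, -173.8, 125.2], [646.6, -160.8, 131.1]]
29.6 [ 640.3 -177.2   82.8] [-0.7 -1.  -0.1] [ 0.05 -0.05  0.03] 0.3735818835782893
scene 59 ring front [77.9 80.1 82.3 83.1]
redpx 0
```

Request:
play_rows(
  deltas=[
    [-0.02,0.015,-0.1,0,0,0,-1],
    [0,0,-0.1,0,0,0,-1],
    [0,0,-0.1,0,0,0,-1],
    [0,0,0,0,0,0,-1],
    [0,0,0,0,0,0,-1],
  ],
)

```text
time_s: 30.07
eef_pos: [639.2, -176.5, 70.0]
ee_rot: [-0.0, 0.999, 0.041, -0.0]
force: [0.5, -0.1, -0.0]
grip_width: 0.374
```

```bash
python3 ring.py
```

```text
30.0667 [ 639.2 -176.5   70. ] [ 0.5 -0.1 -0. ] [ 0.01  0.05 -0.01] 0.3740114546523952
scene 59 ring front [78.  80.7 82.5 83.7]
redpx 0
```

Request:
play_rows(
  deltas=[
    [0,0,-0.1,0,0,0,-1],
    [0,0,-0.1,0,0,0,-1],
    [0,0,-0.08,0,0,0,-1],
    [0,0,0,0,0,0,-1],
    [0,0,0,0,0,0,-1],
  ],
)

```text
time_s: 30.53
eef_pos: [639.3, -176.5, 59.0]
ee_rot: [-0.0, 0.999, 0.041, -0.0]
force: [0.2, 0.0, 0.5]
grip_width: 0.377
```

```bash
python3 ring.py; python3 pl.py
```

```text
30.5333 [ 639.3 -176.5   59. ] [0.2 0.  0.5] [-0.02  0.    0.01] 0.37701370778761334
scene 59 ring front [76.8 80.5 82.4 83.7]
redpx 0 
30.5833 [ 639.4 -176.6   59.2] [-0.5  0.7  0.5] 0.37424969152106147
wrist [ 281  268   82   88 4798] [[629.7, -189.9, 88.5], [644.3, -174.9, 103.6], [654.0, -161.3, 104.9]]
scene 200 [[623.8, -191.1, 87.3], [643.5, -177.5, 102.6], [654.5, -162.8, 107.4]]
side 62 [[621.4, -191.5, 86.2], [628.4, -174.2, 103.1], [645.5, -161.6, 107.2]]
```

Stem in the bore, head about 2 mm above the ring, no force. Lower the last 2 mm, release and rise.

Request:
play_rows(
  deltas=[
    [0,0,-0.05,0,0,0,-1],
    [0,0,0,0,0,0,-1],
    [0,0,0,0,0,0,-1],
  ],
)

```text
time_s: 30.98
eef_pos: [639.4, -176.6, 57.2]
ee_rot: [-0.0, 0.999, 0.041, -0.0]
force: [0.2, -0.5, -0.1]
grip_width: 0.376
```

Request:
play_rows(
  deltas=[
    [0,0,0,0,0,0,0.0],
    [0,0,0,0,0,0,0.0],
    [0,0,0,0,0,0,0.1],
    [0,0,0,0,0,0,0.1],
    [0,0,0.2,0,0,0,0.1],
    [0,0,0.5,0,0,0,0.1],
    [0,0,0.8,0,0,0,0.1],
    [0,0,0.8,0,0,0,0.1],
  ],
)

```text
time_s: 31.65
eef_pos: [639.0, -176.4, 150.5]
ee_rot: [-0.0, 0.999, 0.041, -0.001]
force: [0.7, -0.1, 1.0]
grip_width: 0.551
```

Request:
play_rows(
  deltas=[
    [-0.5,0,0.6,0,0,0,0.1],
    [-0.7,0,0.2,0,0,0,0.1],
    [-0.7,0,0,0,0,0,0.1],
    [-0.7,0,0,0,0,0,0.1],
    [0,0,0,0,0,0,0.1],
    [0,0,0,0,0,0,0.1],
  ],
)

```text
time_s: 32.15
eef_pos: [534.9, -176.7, 182.5]
ee_rot: [0.0, 0.999, 0.04, 0.001]
force: [1.2, 0.2, -0.5]
grip_width: 0.552
```

```bash
python3 wl.py; python3 ball.py; python3 fin.py | head -6;  python3 - <<'E'
from h import *
import pickle
c=wrist(); S=capture('scene')
a=c['pixels'][20:330,120:520]
b=cv2.resize(S['pixels'][205:335,180:450],None,fx=2.9,fy=2.0,interpolation=cv2.INTER_CUBIC)
o=np.zeros((575,790,3),np.uint8); o[:310,:400]=a; o[312:572,:783]=b; save('final.png',o)
w=wcloud(c); m=mask(c,(24,150,90),(34,255,255),(250,40,450,200)); q=w[m>0]; z=q[:,2]
t=q[z>np.nanpercentile(z,50)-2]; print('plug top',cv2.minEnclosingCircle(t[:,:2].astype(np.float32)),np.nanmedian(t,0)); 
A=np.c_[t[:,:2]-t[:,:2].mean(0),np.ones(len(t))]; print('tilt',np.linalg.lstsq(A,t[:,2],rcond=None)[0])
E
```

```text
32.15 [ 534.9 -176.7  182.5] [ 1.2  0.2 -0.5] 0.5515629236821415 [[0.997, 0.08, 0.001], [0.08, -0.997, -0.001], [0.001, 0.001, -1.0]]
ring ((np.float64(334.5), np.float64(91.0)), np.int32(1207), (np.int32(64), np.int32(67))) pred [336.  94.] -> [ 640.4 -176.7   82. ]
ball ((np.float64(201.0), np.float64(54.5)), np.int32(955), (np.int32(45), np.int32(34))) pred [200.  52.] -> [662.4 -78.2  95. ]
32.2 [ 535.8 -176.8  182.2] [ 0.6 -0.6 -0.2]
scene 96 [[658.0, -86.0, 94.0], [668.0, -77.0, 103.0], [674.0, -67.0, 108.0]]
  bar 2 [[640.0, -83.0, 51.0], [642.0, -82.0, 52.0], [644.0, -82.0, 53.0]]
side 38 [[653.0, -76.0, 98.0], [660.0, -68.0, 104.0], [669.0, -62.0, 111.0]]
  bar 35 [[631.0, -83.0, 51.0], [642.0, -73.0, 62.0], [650.0, -69.0, 73.0]]
32.3 [ 536.2 -176.7  181.6] [-0.2  0.5 -0.7] 0.5472421858969431 [[0.997, 0.081, 0.001], [0.081, -0.997, -0.0], [0.001, 0.0, -1.0]]
scene redtray 76 [[445.0, 182.0, 15.0], [453.0, 186.0, 57.0], [458.0, 193.0, 94.0]]
  yellow 200 [[623.0, -193.0, 84.0], [643.0, -178.0, 100.0], [654.0, -163.0, 105.0]]
side redtray 40 [[444.0, 192.0, 23.0], [447.0, 195.0, 51.0], [450.0, 198.0, 92.0]]
  yellow 106 [[620.0, -188.0, 87.0], [633.0, -171.0, 100.0], [653.0, -157.0, 106.0]]
blob [ 310   70   50   49 1915] z40 [ 644.5 -177.5   40. ] depthmed [ 636.8 -175.8  101.4]
plug top ((637.1195678710938, -175.71031188964844), 16.851959228515625) [ 637.0554736  -175.77071626  101.46325612]
tilt [-7.65016148e-04  3.07285249e-03  1.01456767e+02]
```

View pics/final.png

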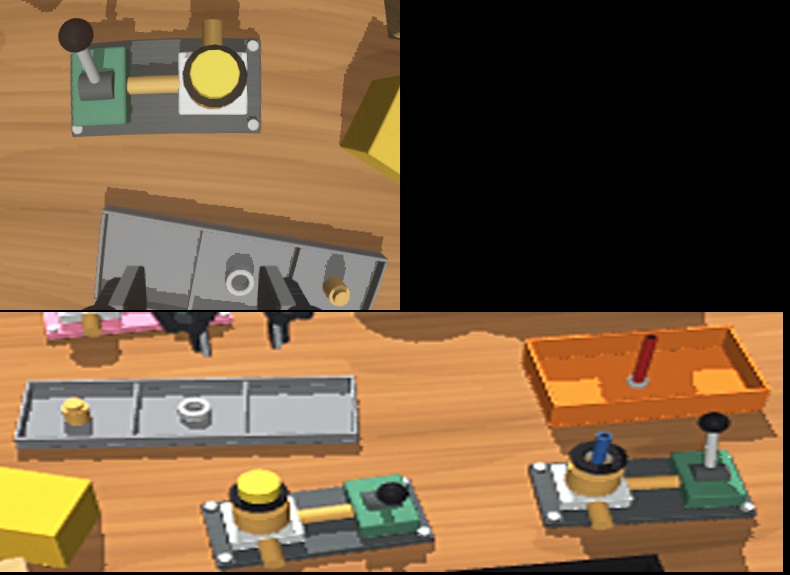

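The final picture shows:
- the plug upright in the fitting (wrist (213,75)), head on the ring at z 101.5, tilt under 0.2°
- the lever over to +x
- the red tube standing in the tray (645,360)
- blue station, nut and coupling as before, and the robot clear of everything

Handing in.

```bash
python3 -c "
from rig import order; print(order.finish_job())"
```

```text
the job is handed in; nothing more can be done
None
```

The job is done in the order asked and was handed in at about 32 s of the 64 s. No verdict came back, so the results below rest on my own checks.

**What I did:**
- **Valve:** I shut the red station's valve by pushing the lever over with the tilted gripper.
- **Tube:** I pressed the collet ring down about 7.5 mm (6 N), gripped the red tube and drew it straight up, then released it in the orange tray.
- **Plug:** I took the yellow plug from the bin and set it stem-down in the open fitting.

**Last checks:**

| Item | Result |
|---|---|
| Valve lever | about 0.97–0.98 rad (shut is above 0.85) |
| Plug | top at 101.5 mm (102 expected), tilt under 0.2°, head on the ring |
| Red tube | standing upright on its bead inside the tray, not lying down |
| Blue station, nut, coupling | looked unchanged in the last picture |
| Robot | touching nothing |

**What failed or disagreed:**
- **Finger offset:** my first two pushes and a grip on the lever passed through it with no effect. From the ring contact at TCP z ≈ 48.5, the fingertips make contact about 33 mm behind the reported TCP. The images showed them at the TCP. I worked with that offset from then on, so the reported TCP went to about -6 mm at the plug, with no force until the grip closed.
- **Second lever push:** the first successful push left the lever at about 0.91 rad, so I pushed it again.
- **Camera disagreement:** the side camera's y readings differ from the scene camera's by about 4–10 mm. I relied on the wrist and scene views for the final positions.

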